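# Hang the tube carrier under the spring scale

### The arm

A 6-joint arm with a two-finger parallel gripper is mounted at the origin on the work surface. World frame = base frame: x ahead of the robot, y to its left, z up, the work surface at z = 0. Lengths are in m, angles in rad, forces in N, time in s.
With the tool pointing down it reaches from about 0.35 to 0.975 m from the base axis. Payload 4.9 kg.
Tool frame: the origin (TCP) lies at the very end of the fingers, on their centre line; the grasp point (between the pads) lies 19 mm behind it; z points along the fingers, x is the direction in which the jaws open and shut, and the axes are right-handed (so a half turn about z gives the same grasp; the last joint's range is limited). The gripper opens to 85 mm and grips with 20 to 120 N. Pads are 22 mm wide; open, the fingers measure 114 mm over their backs; the gripper's body (76 mm by 85 mm) begins 54 mm behind the grasp point. The pads swing forward as they close: fully open they stand 13 mm farther back than shut.
Start: joints at [-1.335, 0.053, 1.613, -0, 1.476, -0.119], TCP at [0.217, -0.586, 0.231] pointing down, gripper open.
Joint ranges: [-3.01, 3.01], [-1.01, 2.22], [0.06, 2.58], [-1.02, 4.17], [0.09, 2.62], [-3.14, 3.14]. Speed limits (rad/s): [2.57, 2.57, 3.14, 3.14, 3.14, 3.14].

### API

Orientations are given as a unit quaternion [w, x, y, z].
In Python, from cell import monitor, imaging, ctrl gives the robot as it stands.
- The arm moves only by the tool servo_tool, never from a script. Its argument "rows" is a list of rows, each a list of 3 entries, a list of its own where there are three numbers: the shift along the tool's x, y, z in m, then the turn, a rotation vector about the tool's x, y, z in degrees, then the opening, from -1 (shut) to 1 (fully open). In form: [[[dx, dy, dz], [rx, ry, rz], fingers], ...]. A call has 1 to 12 rows; each row shifts and turns the pose as measured when the row begins, along the tool's axes as they then stand; what a row does not reach is not made up. A row lasts 1/8 s, in which the tool goes at most 62.5 mm and 10.7 degrees, less where a joint would pass 70% of its speed; a pose out of reach is approached as far as the arm can. A call is refused whole if a number of a shift passes 0.0625 or a number of a turn 10.7, either way. A call with a gripper value outside its range is refused whole. The fingers move at their own pace and stop on an object; the grip force is fixed at half the most. Time passes only in rows, so rows that do not move let the fingers close. It gives the time, the measured TCP pose, the force and the opening at its end, in the units of the state.
- monitor.state(): the state, without advancing time (a new reading comes with each control period).
- imaging.grab_frame(name): name is "scene" or "top" or "wrist"; returns (picture, depth): 420x560x3 uint8, red, green, blue; 420x560 float32, m along the optical axis (not along the pixel's ray), 0 where there is no reading.
- imaging.get_calibration(name): a dict with "vfov" (degrees; the focal length in pixels is half the picture's height over the tangent of half this angle, whatever the lens; pixels are square), "cx", "cy" (the principal point, pixels), "k1" (the pictures are not rectified: a ray, as slopes to the right and down, at radius r is drawn at 1 + k1 r^2 times it, then the intrinsics apply), "pose" (4x4, takes a point from camera to world coordinates); the wrist camera has in their place "mount" (4x4, takes a point from camera to tool coordinates, whose origin is the TCP and whose axes are the tool frame's). Camera axes: x right, y up, looking along -z (the intrinsics and any distortion apply to the point x, -y, -z); pixel columns grow to the right and rows downward; lengths in m; the calibration is good to about 2 mm. A picture is of the moment at which its call begins: read the wrist's pose just before it. get_calibration takes no time and is no camera call.
- ctrl.finish_job(): hands the job in, once; it reports no verdict.
The state is a dict: "clock": time; "joint_pos": joint angles; "qd": joint speeds; "effort": joint torques, N m; "position": TCP position; "tool_rot": TCP orientation; "force": force on the tool from outside, world axes, zero at the start; "ft_torque": the same for the moment, N m; "opening": finger opening in m.
Only numpy, scipy, OpenCV 4.12 (cv2) and the standard library are available. Lean on these libraries where they do the work, as an engineer would, in place of code of your own. Each camera call takes 0.05 s, during which the arm holds its last target.

### The job

Take the steel hanger off its low parking stand and hang it by its upper crook on the arm of the spring scale, let go of it, then hang the white tube carrier from the hanger's lower loop: press the carrier's steel crossbar down through the loop's sprung gate until it drops in and the gate has snapped shut above it. Press gently: no hard knocks, and never pull the scale's arm down to the end of its travel. Leave the two hanging level, still and free of everything else, and do not disturb the bottle, beaker and jar.

Things in the scene. Friction and masses are not known exactly. Their poses are not given: they have to be found in the camera images.
- scale: spring scale, fixed: grey foot and a square aluminium column 344 mm high, standing 165 mm to +y of the origin. Origin on the table right below the middle of the arm's seat; the arm runs along the body's y (free end to -y), the hanging side nearest the robot is -x
- seat_mid (a point): point on the centre line of the scale's arm, middle of the seat, moving with the arm; axes as scale. Unloaded 295 mm above the table. The arm is a level steel bar 10 mm thick along y; two collars (16 mm across) bound the seat, 47 mm between them; the free end, 42 to 57 mm to -y of here, turns up 19 mm above the centre line
- scale_arm (a joint): how far the scale's arm has been drawn down, m: 0 unloaded, stop at 0.065. Softly sprung, about 4 mm per newton, and damped: it sinks as the loop below is pressed. The hanger swings freely on the arm: press on the -x side of the arm's plumb line (some 5 mm) and the loop swings lip-first onto the crossbar; pressed on the +x side it swings away and the bar ends at the gate's stiff hinge
- stand: low parking stand, fixed: black foot, white post 140 mm high standing 75 mm to -y of the origin, a level stub bar 10 mm thick along y whose centre line is 135 mm above the table. Origin on the table below where the hanger hangs
- hanger: steel hanger, an S of flat strip 18 mm wide (its y) and 4 mm thick, 171 mm tall, about 150 g; z up, shape in the x-z plane. Origin: middle of the mouth of its lower loop. Starts hanging on the stand's stub bar, axes parallel to the stand's. The shank of the upper crook (inner face x -9.5) slants from z +58 down to the loop's back wall at x +13, z +32
- hanger_crown (a point): point of the hanger at x 0, z +85 mm, where the centre line of the bar lies (within 2 mm) when it is seated in the upper crook. The crook is open to +x: shank on the -x side, peaked crown above (top of strip z +94.5), short leg on the +x side (inner face x +9.5, flaring outward to its end at z +71). It hangs over a bar from the bar's -x side
- loop_mouth (a point): the hanger's origin again: middle of the lower loop's mouth. Loop: back wall on +x (inner face x +11, up to z +32); front lip on -x (narrowest x -11 at z +2, above it flaring outward to x -21, z +13, below it bulging to x -21); floor z -33. The crossbar comes from -x above the lip, goes down close to the lip (x -4 to -9) and ends lying at about z -30
- hanger_tab (a point): middle of the hanger's grip tab, which stands upright on the crown: 20 mm (x) by 10 mm (y) by 40 mm high, z +94 to +134 mm of the hanger; this point at z +118.5 mm. Grip it from above across its 10 mm
- gate (a joint): sprung gate across the loop's mouth, a 4 mm flap hinged on the back wall at z -3: 0 shut (level), grows as its free end swings down, at most 1.25 rad. Pressed near the lip it bears 4 N and yields at 5 to 11 N (far more near the hinge); after 8 to 20 mm of travel relative to the hanger the crossbar slips past its end and it snaps shut above the bar
- carrier: white plastic tube carrier, box 110 x 62 x 40 mm with capped tubes up to 61 mm high at both ends, about 170 g, standing on the table. Origin at the centre of its underside, z up, x along its length, same shape either way round. A bail of 6 mm steel rod stands over its middle: uprights at y +-28 mm, level crossbar along y. Hung by the crossbar it balances level
- carrier_bar (a point): middle of the carrier's crossbar (6 mm rod along y), 130 mm above its underside; free rod 50 mm between the uprights, 87 mm of clear window below it, between the tubes
- carrier_lug (a point): middle of the grip lug at the carrier's -x end, 76 mm from its centre and 46 mm above its underside: an upright plate 22 mm (x) by 10 mm (y), z 20 to 64 mm; an equal lug stands at the +x end. Grip from above across the 10 mm
- bottle: brown glass bottle, 64 mm across, 150 mm high, bystander; origin at the centre of its underside
- beaker: glass beaker, 72 mm across, 90 mm high, bystander; origin at the centre of its underside
- jar: white jar with lid, 60 mm across, 75 mm high, bystander; origin at the centre of its underside
Mind the look-alikes: they are no part of the job. Several things have the shape of the hanger; the one meant has the colours described above. Leave any purple look-alike of the carrier alone.

How it is judged:
By the outcome, as a careful person would: the job done as asked, in the order asked, and still so for the second after the job is handed in, with the robot touching nothing.
It also fails if it takes over 72 s, if anything falls off the work surface, if the arm or the gripper's body presses on something with over 40 N, if the wrist force passes 120 N, or if a joint passes its speed limit or range.

## Working session

There is one attempt and no reset: what is moved stays moved. The work goes in short steps, Python scripts to look and compute and a tool call to move; the robot and the scene stay as the last step left them, time stands still between calls to the robot, and variables do not carry over. Pictures are saved under pics/ and viewed, and the job is handed in when it is done.

Besides the shell and the picture viewer there is one more tool, called after "Call:" as a command line: name --argument value ..., lists and objects as JSON in quotes. servo_tool: Moves the arm, as the interface text tells. Its arguments: {"type":"object","properties":{"rows":{"type":"array"}},"required":["rows"]}

```bash
mkdir -p pics; ls; cat > h.py <<'E'
import numpy as np, cv2, json
from cell import monitor, imaging, ctrl
from scipy.spatial.transform import Rotation as R
def toolT(s=None):
    s=s or monitor.state(); q=s['tool_rot']; T=np.eye(4)
    T[:3,:3]=R.from_quat([q[1],q[2],q[3],q[0]]).as_matrix(); T[:3,3]=s['position']; return T
def grab(n,tag):
    T=toolT(); p,d=imaging.grab_frame(n); c=imaging.get_calibration(n)
    P=np.array(c['pose']) if 'pose' in c else T@np.array(c['mount'])
    cv2.imwrite(f'pics/{tag}.png',p[:,:,::-1]); np.savez(f'pics/{tag}.npz',p=p,d=d,P=P,f=210/np.tan(np.radians(c['vfov']/2)),cx=c['cx'],cy=c['cy'],k1=c['k1'])
def load(tag): return dict(np.load(f'pics/{tag}.npz'))
def ray(v,u,w):
    # pixel (u col,w row) -> origin, dir (depth 1 along axis)
    f,cx,cy,k=float(v['f']),float(v['cx']),float(v['cy']),float(v['k1'])
    K=np.array([[f,0,cx],[0,f,cy],[0,0,1]])
    a=np.array([(u-cx)/f,(w-cy)/f]); b=a.copy()
    for _ in range(30): b=a/(1+k*(b@b))
    P=v['P']; return P[:3,3],P[:3,:3]@np.array([b[0],-b[1],-1.])
def plane(v,u,w,z):
    o,d=ray(v,u,w); return o+d*(z-o[2])/d[2]
def pt(v,u,w):
    o,d=ray(v,u,w); return o+d*float(v['d'][int(round(w)),int(round(u))])
def tri(v1,p1,v2,p2):
    o1,d1=ray(v1,*p1);o2,d2=ray(v2,*p2); A=np.stack([d1,-d2],1); s=np.linalg.lstsq(A,o2-o1,rcond=None)[0]
    a,b=o1+d1*s[0],o2+d2*s[1]; return (a+b)/2,np.linalg.norm(a-b)
def cloud(v):
    f,cx,cy,k=float(v['f']),float(v['cx']),float(v['cy']),float(v['k1'])
    U,W=np.meshgrid(np.arange(560),np.arange(420)); a=np.stack([(U-cx)/f,(W-cy)/f],-1); b=a.copy()
    for _ in range(30): b=a/(1+k*(b**2).sum(-1,keepdims=True))
    D=v['d']; X=np.stack([b[...,0]*D,-b[...,1]*D,-D],-1); return X@v['P'][:3,:3].T+v['P'][:3,3]
def proj(v,X):
    P=np.linalg.inv(v['P']); c=P[:3,:3]@np.asarray(X)+P[:3,3]; a=np.array([c[0],-c[1]])/-c[2]
    a=a*(1+float(v['k1'])*(a@a)); return a*float(v['f'])+[float(v['cx']),float(v['cy'])]
E
python3 - <<'E'
from h import *
print(monitor.state())
for n in('scene','top','wrist'): grab(n,n+'0')
for n in('scene','top','wrist'): print(n,imaging.get_calibration(n))
E
```

```text
pics
{'clock': 0.0, 'joint_pos': array([-1.33501696e+00,  5.33413273e-02,  1.61430906e+00, -5.10539563e-05,
        1.47600512e+00, -1.18990738e-01]), 'qd': array([-1.16707126e-03,  6.39750800e-04, -1.18136987e-03, -2.80236290e-04,
       -6.63682203e-04, -6.21795772e-05]), 'effort': array([ 2.50137109e-04, -3.93683088e+01, -3.70175314e+01, -1.63392447e-04,
        6.89040899e-03, -3.03041453e-06]), 'position': array([ 0.21695284, -0.58546239,  0.23006366]), 'tool_rot': array([-6.66537784e-04,  8.20785582e-01, -5.71235472e-01, -7.87540686e-04]), 'force': array([ 0.05848252, -0.86957149,  0.16808189]), 'ft_torque': array([-0.04007641,  0.03334802, -0.00031425]), 'opening': 0.08496860842305877}
scene {'vfov': 52.96724232241623, 'cx': 268.24043733152274, 'cy': 209.48830741930007, 'k1': -0.10578480201558069, 'pose': array([[-0.50921468, -0.46573783,  0.72373246,  1.24501626],
       [ 0.86054721, -0.28785059,  0.42023867,  0.30555121],
       [ 0.01260577,  0.83679765,  0.54736714,  0.69300623],
       [ 0.        ,  0.        ,  0.        ,  1.        ]])}
top {'vfov': 44.22042477135582, 'cx': 273.57686699477296, 'cy': 207.7364952503651, 'k1': 0.03851367925033737, 'pose': array([[ 0.02516971,  0.99806515, -0.05685463,  0.46020913],
       [-0.99962279,  0.02450225, -0.01240659, -0.09470935],
       [-0.01098951,  0.05714545,  0.99830538,  1.39161394],
       [ 0.        ,  0.        ,  0.        ,  1.        ]])}
wrist {'vfov': 63.43161712778675, 'cx': 281.1309887833793, 'cy': 208.7135009980687, 'k1': -0.08152500020564017, 'mount': array([[ 9.99999907e-01, -7.68249222e-05,  4.23590883e-04,
        -1.48660724e-04],
       [ 6.48239297e-05, -9.45858031e-01, -3.24580624e-01,
        -8.36012025e-02],
       [ 4.25592720e-04,  3.24580621e-01, -9.45857938e-01,
        -1.42840211e-01],
       [ 0.00000000e+00,  0.00000000e+00,  0.00000000e+00,
         1.00000000e+00]])}
```

View pics/scene0.png

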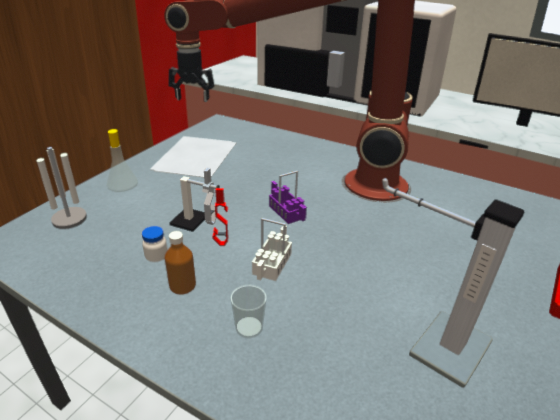

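View pics/top0.png

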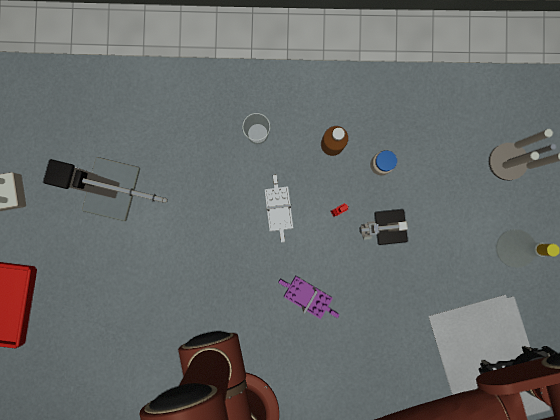

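View pics/wrist0.png

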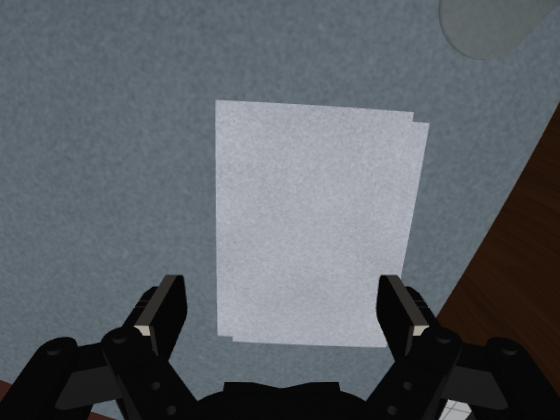

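```bash
python3 - <<'E'
from h import *
a=cv2.imread('pics/scene0.png');cv2.imwrite('pics/c1.png',cv2.resize(a[140:300,130:330],None,fx=4,fy=4,interpolation=cv2.INTER_CUBIC)[:600])
b=cv2.imread('pics/top0.png');cv2.imwrite('pics/c2.png',cv2.resize(b[160:260,250:430],None,fx=4.4,fy=4.4,interpolation=cv2.INTER_CUBIC))
c=cv2.resize(b[140:240,30:190],None,fx=4.4,fy=4.4,interpolation=cv2.INTER_CUBIC);cv2.imwrite('pics/c3.png',c)
c=cv2.resize(a[170:370,370:530],None,fx=3,fy=3,interpolation=cv2.INTER_CUBIC);cv2.imwrite('pics/c4.png',c)
E
```

```text
(no output)
```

View pics/c1.png

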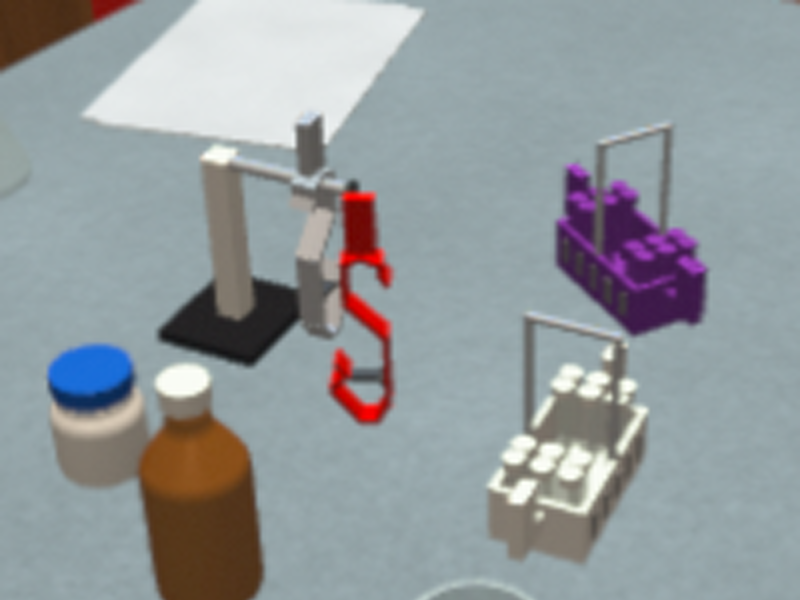

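View pics/c2.png

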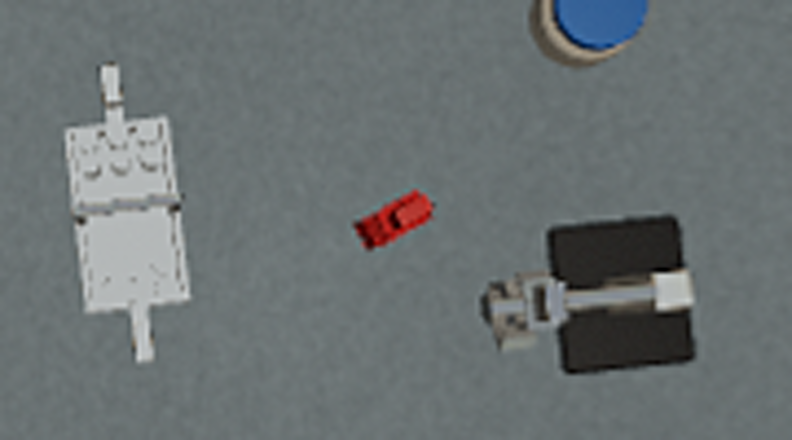

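View pics/c3.png

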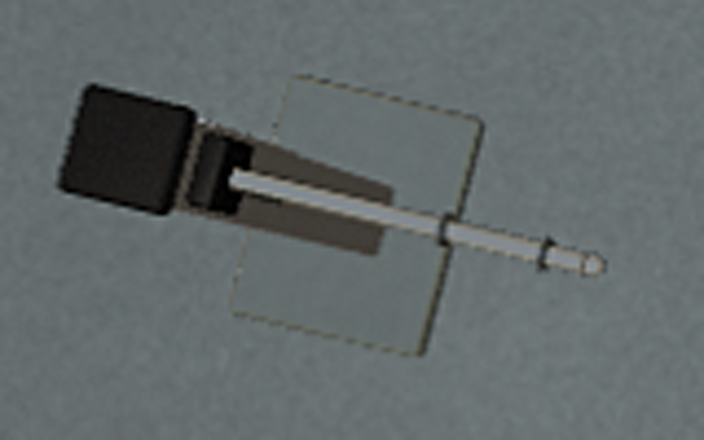

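View pics/c4.png

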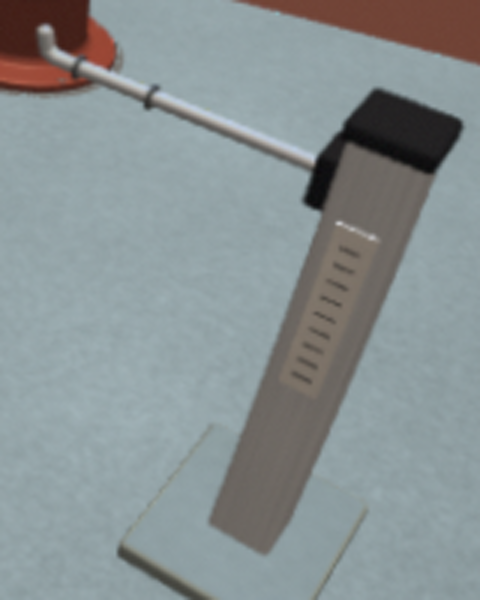

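```bash
python3 - <<'E'
from h import *
t=load('top0');s=load('scene0')
# depth stats
X=cloud(t)
print('post top',plane(t,403,225.9,.14),X[226,403])
for n,v,box in(('top',t,(215,245,350,385)),('scene',s,(165,225,195,218))):
    X=cloud(v);r0,r1,c0,c1=box
    S=X[r0:r1,c0:c1].reshape(-1,3);m=(S[:,2]>.15)&(S[:,2]<.2)
    print(n,m.sum(),S[m].mean(0),S[m].min(0),S[m].max(0))
# carrier white points
for n,v,box in(('top',t,(170,245,255,305)),('scene',s,(210,285,245,300))):
    X=cloud(v);r0,r1,c0,c1=box
    S=X[r0:r1,c0:c1].reshape(-1,3)
    m=(S[:,2]>.115)&(S[:,2]<.15);print(n,'bar',m.sum(),S[m].mean(0),S[m].min(0),S[m].max(0))
    m=(S[:,2]>.012)&(S[:,2]<.07)
    (c,wh,a)=cv2.minAreaRect(S[m][:,:2].astype(np.float32));print('box',c,wh,a)
# scale: collars in top: 
cx=lambda p:(p[0]/4.4+30,p[1]/4.4+140)
c1=cx((447,230));c2=cx((545,254));tip=cx((594,265));root=cx((235,178))
for c in (c1,c2,tip,root): print(c,plane(t,*c,.295),cloud(t)[int(round(c[1])),int(round(c[0]))])
sc=lambda p:(p[0]/3+370,p[1]/3+170)
d1=sc((151,97));d2=sc((77,66))
print(tri(t,c1,s,d1),tri(t,c2,s,d2), plane(s,*d1,.295),plane(s,*d2,.295))
E
```

```text
post top [ 0.49534216 -0.39184622  0.14      ] [ 0.49508191 -0.39168228  0.14070097]
top 59 [ 0.4872256  -0.31643575  0.17867595] [ 0.47823831 -0.32416659  0.15086236] [ 0.49693201 -0.31203019  0.19089659]
scene 110 [ 0.50123538 -0.3053533   0.16778557] [ 0.47738479 -0.32785725  0.15003544] [ 0.54637166 -0.24626226  0.18535051]
top bar 64 [ 0.53609636 -0.09017641  0.13303782] [ 0.52920983 -0.11914777  0.11822307] [ 0.54203121 -0.06049796  0.13911474]
box (0.5350984930992126, -0.08863471448421478) (0.17158083617687225, 0.07735180854797363) 15.992910385131836
scene bar 92 [ 0.53837345 -0.09158928  0.12768232] [ 0.53123683 -0.12201833  0.11569174] [ 0.54575005 -0.06071306  0.13349014]
box (0.4739072322845459, -0.11015263944864273) (0.3082333207130432, 0.07598913460969925) 15.952569007873535
(131.59090909090907, 192.27272727272725) [0.54820865 0.22195983 0.295     ] [0.54829817 0.21928196 0.30136432]
(153.86363636363637, 197.72727272727272) [0.53774117 0.17420256 0.295     ] [0.53679388 0.17258969 0.30031156]
(165.0, 200.22727272727272) [0.53299322 0.15033714 0.295     ] [0.53210986 0.14577964 0.31547407]
(83.4090909090909, 180.45454545454544) [0.57088443 0.32514447 0.295     ] [0.57132828 0.32414814 0.29996525]
(array([0.54851242, 0.22232948, 0.29236017]), np.float64(0.0007805441928709996)) (array([0.53816917, 0.17340092, 0.2935682 ]), np.float64(0.002342944765458146)) [0.55336862 0.22253582 0.295     ] [0.54147489 0.1728665  0.295     ]
```

```bash
python3 - <<'E'
from h import *
t=load('top0');s=load('scene0')
for n,v in(('top',t),('scene',s)):
    p=v['p'].astype(int);X=cloud(v)
    m=(p[...,0]>120)&(p[...,1]<50)&(p[...,2]<50);m[:, :180]=0;m[:,420:]=0;m[:150]=0;m[280:]=0
    S=X[m];print(n,'red',m.sum(),np.percentile(S,[2,50,98],axis=0))
    m=(p[...,0]>70)&(p[...,1]<50)&(p[...,2]>80);m[:150]=0;S=X[m];print('purple',m.sum(),np.percentile(S,[2,50,98],axis=0))
X=cloud(t)
q=lambda a,b:(a/4.4+250,b/4.4+160)
for a in((112,68),(112,82),(143,345),(143,350)): print(plane(t,*q(*a),.064))
print('bar ends',plane(t,*q(78,212),.133),plane(t,*q(178,200),.133))
a=cv2.imread('pics/scene0.png');cv2.imwrite('pics/c5.png',cv2.resize(a[0:120,140:260],None,fx=5,fy=5,interpolation=cv2.INTER_CUBIC))
# body check
tab=np.array([.487,-.3165,.1685]);T=toolT();print(T[:3,:3].T@(tab-T[:3,3]))
E
```

```text
top red 62 [[ 0.52075769 -0.2550091   0.07092622]
 [ 0.53052817 -0.23677438  0.12954479]
 [ 0.54474882 -0.227589    0.17280927]]
purple 34 [[ 0.2679295  -0.2328172   0.00722409]
 [ 0.29178551 -0.19230988  0.03814058]
 [ 0.35036168 -0.10940837  0.07584669]]
scene red 183 [[ 0.5273119  -0.2631982   0.00243275]
 [ 0.54049765 -0.24843761  0.07644516]
 [ 0.55351295 -0.23095677  0.16995828]]
purple 221 [[ 0.27068271 -0.23664199  0.00223438]
 [ 0.3274698  -0.15981164  0.0395979 ]
 [ 0.35731236 -0.09999051  0.0623493 ]]
[ 0.6193829  -0.08095519  0.064     ]
[ 0.61113371 -0.08116132  0.064     ]
[ 0.45765622 -0.10305859  0.064     ]
[ 0.45475065 -0.10312865  0.064     ]
bar ends [ 0.53045075 -0.06483013  0.133     ] [ 0.53847113 -0.12007683  0.133     ]
[-0.15842964 -0.34663965  0.06214193]
```

View pics/c5.png

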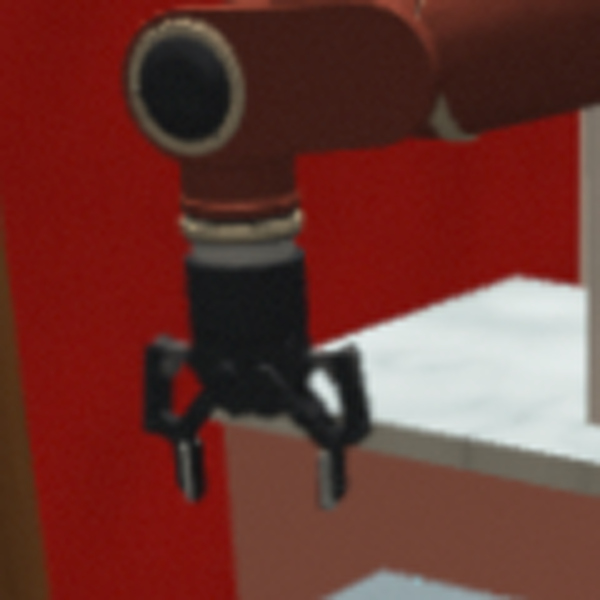

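```bash
cat >> h.py <<'E'
def Rt(yaw,tilt=0):
    # tool down, tool x at world yaw (deg); tilt about tool x (deg)
    c,s=np.cos(np.radians(yaw)),np.sin(np.radians(yaw))
    return np.array([[c,s,0],[s,-c,0],[0,0,-1.]])@R.from_rotvec([np.radians(tilt),0,0]).as_matrix()
def plan(pos,yaw,n,tilt=0,g=None,T=None):
    T=toolT() if T is None else T; A=T[:3,:3];p=T[:3,3];B=Rt(yaw,tilt); rv=R.from_matrix(A.T@B).as_rotvec()
    st=(np.asarray(pos)-p)/n
    for i in range(n):
        Ri=A@R.from_rotvec(rv*i/n).as_matrix()
        print(np.round(Ri.T@st,4).tolist(),np.round(np.degrees(rv)/n,2).tolist())
E
python3 - <<'E'
from h import *
plan([.487,-.3165,.24],96.3,17)
E
```

```text
[-0.0093, -0.0204, -0.0006] [-0.01, 0.0, -9.76]
[-0.0057, -0.0217, -0.0006] [-0.01, 0.0, -9.76]
[-0.002, -0.0223, -0.0006] [-0.01, 0.0, -9.76]
[0.0018, -0.0223, -0.0006] [-0.01, 0.0, -9.76]
[0.0056, -0.0217, -0.0006] [-0.01, 0.0, -9.76]
[0.0092, -0.0204, -0.0006] [-0.01, 0.0, -9.76]
[0.0125, -0.0186, -0.0006] [-0.01, 0.0, -9.76]
[0.0155, -0.0162, -0.0006] [-0.01, 0.0, -9.76]
[0.018, -0.0133, -0.0006] [-0.01, 0.0, -9.76]
[0.02, -0.0101, -0.0006] [-0.01, 0.0, -9.76]
[0.0214, -0.0065, -0.0006] [-0.01, 0.0, -9.76]
[0.0222, -0.0028, -0.0006] [-0.01, 0.0, -9.76]
[0.0224, 0.001, -0.0006] [-0.01, 0.0, -9.76]
[0.0219, 0.0048, -0.0006] [-0.01, 0.0, -9.76]
[0.0208, 0.0084, -0.0006] [-0.01, 0.0, -9.76]
[0.019, 0.0118, -0.0006] [-0.01, 0.0, -9.76]
[0.0168, 0.0149, -0.0006] [-0.01, 0.0, -9.76]
```

Call:
servo_tool --rows '[[[-0.009,-0.02,-0.003],[0,0,-9.8],0],[[-0.006,-0.022,-0.003],[0,0,-9.8],0],[[-0.002,-0.022,-0.003],[0,0,-9.8],0],[[0.002,-0.022,-0.001],[0,0,-9.8],0],[[0.006,-0.022,-0.001],[0,0,-9.8],0],[[0.009,-0.02,-0.001],[0,0,-9.8],0],[[0.0125,-0.0185,0],[0,0,-9.8],0],[[0.0155,-0.016,0],[0,0,-9.8],0],[[0.018,-0.013,0],[0,0,-9.8],0],[[0.02,-0.01,0],[0,0,-9.8],0],[[0.0215,-0.0065,0],[0,0,-9.8],0],[[0.022,-0.003,0],[0,0,-9.8],0]]'

```text
clock: 1.65
position: [0.4037, -0.3832, 0.2375]
tool_rot: [-0.006, 0.9, 0.436, 0.0]
force: [-0.1, -0.0, 0.5]
opening: 0.0426
```

```bash
python3 - <<'E'
from h import *
print(monitor.state()['joint_pos'],toolT())
plan([.47,-.3165,.24],96.3,8)
E
```

```text
[-0.89456715 -0.10710551  1.75932977  0.00299008  1.50000583 -1.79684746] [[ 0.62001198  0.78458039 -0.00433092  0.40370621]
 [ 0.78457452 -0.61995124  0.01016277 -0.38320652]
 [ 0.00528856 -0.00969897 -0.99993898  0.23748271]
 [ 0.          0.          0.          1.        ]]
[0.0117, 0.0013, -0.0003] [-0.05, -0.06, -5.58]
[0.0115, 0.0025, -0.0003] [-0.05, -0.06, -5.58]
[0.0112, 0.0036, -0.0003] [-0.05, -0.06, -5.58]
[0.0108, 0.0046, -0.0003] [-0.05, -0.06, -5.58]
[0.0103, 0.0057, -0.0003] [-0.05, -0.06, -5.58]
[0.0097, 0.0066, -0.0003] [-0.05, -0.06, -5.58]
[0.009, 0.0076, -0.0003] [-0.05, -0.06, -5.58]
[0.0082, 0.0084, -0.0003] [-0.05, -0.06, -5.58]
```

Call:
servo_tool --rows '[[[0.0205,0.001,0],[0,0,-9.3],0],[[0.0205,0.004,0],[0,0,-9.3],0],[[0.0195,0.008,0],[0,0,-9.3],0],[[0.0185,0.01,0],[0,0,-9.3],0],[[0.016,0.013,0],[0,0,-8.5],0],[[0,0,0],[0,0,0],0]]'

```text
clock: 2.4
position: [0.472, -0.2985, 0.2354]
tool_rot: [-0.007, 0.65, 0.76, 0.003]
force: [0.0, -0.5, -0.1]
opening: 0.0432
```

```bash
python3 - <<'E'
from h import *
grab('wrist','w1');T=toolT();print(T);v=load('w1')
X=cloud(v);m=(X[...,2]>.15)&(X[...,2]<.19);S=X[m]
print(m.sum())
# draw heights
r,c=np.where(m);print(r.min(),r.max(),c.min(),c.max())
print(proj(v,[.487,-.3165,.184]))
E
```

```text
[[-0.15462553  0.98794317 -0.00769613  0.47153885]
 [ 0.98787593  0.1547149   0.01282371 -0.29905502]
 [ 0.01385981 -0.00561995 -0.99988815  0.23537038]
 [ 0.          0.          0.          1.        ]]
999
220 325 234 330
[247.88676787 252.98862049]
```

View pics/w1.png

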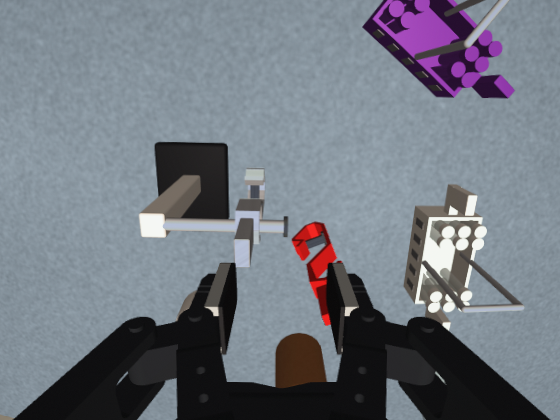

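```bash
python3 - <<'E'
from h import *
v=load('w1');X=cloud(v)
m=np.zeros((420,560),bool);m[190:275,225:265]=1
for lo,hi in((.178,.195),(.165,.178),(.15,.165)):
    k=m&(X[...,2]>lo)&(X[...,2]<hi);S=X[k];r,c=np.where(k)
    if len(S):print(lo,len(S),S.mean(0),S.min(0),S.max(0),r.min(),r.max(),c.min(),c.max()); 
    if len(S)>5: print(cv2.minAreaRect(S[:,:2].astype(np.float32)))
k=np.zeros_like(m);k[221:232,175:235]=1;S=X[k];S=S[(S[:,2]>.12)&(S[:,2]<.15)];print('stub',len(S),S.mean(0));
q=np.polyfit(S[:,1],S[:,0],1);print('yaw',np.degrees(np.arctan(-q[0])),'x at tab',np.polyval(q,-.3165))
a=v['p'][180:290,200:300,::-1];cv2.imwrite('pics/c6.png',cv2.resize(a,None,fx=5,fy=5,interpolation=cv2.INTER_CUBIC))
E
```

```text
0.178 512 [ 0.48656772 -0.3201891   0.18328641] [ 0.47742385 -0.326376    0.17803742] [ 0.4981257  -0.31421253  0.18581171] 236 267 234 250
((0.487848162651062, -0.3202507793903351), (0.02069365605711937, 0.01014447771012783), 7.361176013946533)
0.165 142 [ 0.47981898 -0.32025999  0.17161846] [ 0.47702112 -0.3263139   0.1650455 ] [ 0.49587257 -0.31415091  0.17775234] 228 258 236 251
((0.48486006259918213, -0.3168586194515228), (0.020867202430963516, 0.008887485601007938), 36.88343048095703)
0.15 156 [ 0.48092487 -0.31949807  0.15736721] [ 0.47724092 -0.32628689  0.15002428] [ 0.49637127 -0.31413135  0.1647872 ] 220 251 238 253
((0.48513129353523254, -0.31674283742904663), (0.02131822146475315, 0.008840931579470634), 35.604408264160156)
stub 633 [ 0.49154656 -0.35201253  0.13940154]
yaw 7.862243301711575 x at tab 0.48664263975393557
```

View pics/c6.png

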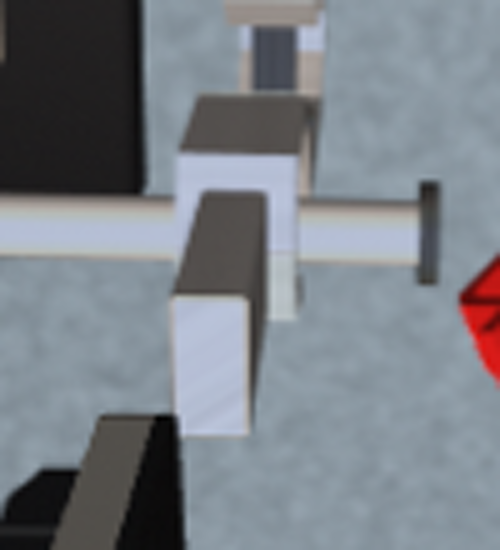

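```bash
python3 - <<'E'
from h import *
plan([.4875,-.3202,.19],97.5,3);print()
E
```

```text
[-0.008, 0.0043, 0.015] [-0.11, -0.26, 0.47]
[-0.0079, 0.0043, 0.015] [-0.11, -0.26, 0.47]
[-0.0078, 0.0043, 0.0151] [-0.11, -0.26, 0.47]
```

Call:
servo_tool --rows '[[[-0.008,0.0043,0.008],[-0.1,-0.3,0.5],0],[[-0.008,0.0043,0.015],[-0.1,-0.3,0.5],0],[[-0.0075,0.004,0.015],[-0.1,-0.3,0.5],0],[[0,0,0],[0,0,0],0]]'

```text
clock: 2.95
position: [0.4864, -0.3234, 0.1927]
tool_rot: [-0.0, 0.663, 0.748, -0.002]
force: [-0.0, 0.2, -0.9]
opening: 0.0428
```

```bash
python3 - <<'E'
from h import *
print(toolT());plan([.4875,-.3202,.151],97.5,3)
E
```

```text
[[-0.12034687  0.99272934 -0.0022578   0.48638279]
 [ 0.99273032  0.12034231 -0.00205897 -0.32342253]
 [-0.00177229 -0.00248918 -0.99999533  0.19266483]
 [ 0.          0.          0.          1.        ]]
[0.001, 0.0005, 0.0139] [-0.05, 0.03, -0.2]
[0.001, 0.0005, 0.0139] [-0.05, 0.03, -0.2]
[0.001, 0.0005, 0.0139] [-0.05, 0.03, -0.2]
```

Call:
servo_tool --rows '[[[0.001,0.0005,0.014],[0,0,-0.2],0],[[0.001,0.0005,0.014],[0,0,-0.2],0],[[0.001,0,0.014],[0,0,-0.2],0],[[0,0,0],[0,0,0],0]]'

```text
clock: 3.45
position: [0.4864, -0.3198, 0.147]
tool_rot: [-0.001, 0.659, 0.752, -0.001]
force: [1.1, 0.1, -0.1]
opening: 0.0426
```

```bash
python3 - <<'E'
from h import *
print(toolT());grab('wrist','w2');plan([.4875,-.3202,.151],97.5,1)
E
```

```text
[[-1.31186772e-01  9.91351896e-01 -3.38366193e-03  4.86419410e-01]
 [ 9.91357540e-01  1.31184243e-01 -9.59960563e-04 -3.19778530e-01]
 [-5.07775596e-04 -3.48035289e-03 -9.99993815e-01  1.46958126e-01]
 [ 0.00000000e+00  0.00000000e+00  0.00000000e+00  1.00000000e+00]]
[-0.0001, 0.0006, -0.0031] [-0.14, 0.1, 0.03]
```

View pics/w2.png

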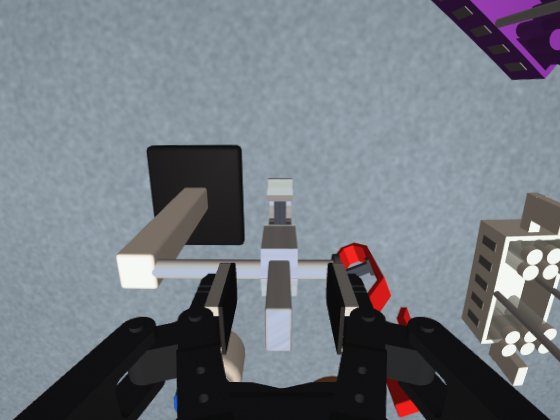

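Call:
servo_tool --rows '[[[0,0.0005,-0.004],[0,0,0],-0.3],[[0,0,0],[0,0,0],-1],[[0,0,0],[0,0,0],-1],[[0,0,0],[0,0,0],-1],[[0,0,0],[0,0,0],-1]]'

```text
clock: 4.12
position: [0.4881, -0.3206, 0.1539]
tool_rot: [0.001, 0.659, 0.752, -0.001]
force: [-0.4, -1.1, -1.5]
opening: 0.0094
```

Call:
servo_tool --rows '[[[0,0,-0.006],[0,0,0],-1],[[0,0,-0.007],[0,0,0],-1],[[0,0,-0.008],[0,0,0],-1],[[0,0,-0.003],[0,0,0],-1]]'

```text
clock: 4.62
position: [0.4881, -0.3205, 0.1795]
tool_rot: [0.001, 0.659, 0.752, -0.001]
force: [0.5, -0.2, -0.6]
opening: 0.009
```

```bash
python3 - <<'E'
from h import *
print(toolT());grab('wrist','w3');grab('scene','s3')
a=cv2.imread('pics/scene0.png');a=cv2.imread('pics/s3.png');cv2.imwrite('pics/c7.png',cv2.resize(a[110:260,150:270],None,fx=4,fy=4,interpolation=cv2.INTER_CUBIC))
E
```

```text
[[-1.31173819e-01  9.91359375e-01 -1.34953389e-04  4.88063339e-01]
 [ 9.91352147e-01  1.31172340e-01 -3.83904010e-03 -3.20533469e-01]
 [-3.78816624e-03 -6.37367883e-04 -9.99992622e-01  1.79455633e-01]
 [ 0.00000000e+00  0.00000000e+00  0.00000000e+00  1.00000000e+00]]
```

View pics/c7.png

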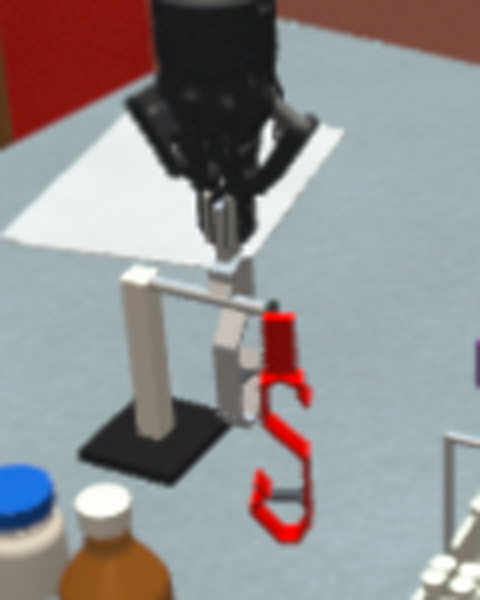

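Call:
servo_tool --rows '[[[0,-0.007,-0.001],[0,0,0],-1],[[0,-0.01,-0.003],[0,0,0],-1],[[0,-0.012,-0.006],[0,0,0],-1],[[0,-0.012,-0.006],[0,0,0],-1],[[0,-0.015,-0.012],[0,0,0],-1],[[0,-0.015,-0.02],[0,0,0],-1],[[0,-0.01,-0.02],[0,0,0],-1],[[0,0,-0.02],[0,0,0],-1]]'

```text
clock: 5.72
position: [0.3998, -0.3306, 0.269]
tool_rot: [-0.001, 0.66, 0.751, -0.002]
force: [0.4, 0.3, -1.0]
opening: 0.009
```

```bash
python3 - <<'E'
from h import *
print(toolT());grab('scene','s4')
a=cv2.imread('pics/s4.png');cv2.imwrite('pics/c8.png',cv2.resize(a[80:260,150:270],None,fx=3.3,fy=3.3,interpolation=cv2.INTER_CUBIC))
b=cv2.imread('pics/top0.png')
E
```

```text
[[-1.29370872e-01  9.91587637e-01 -4.13959160e-03  3.99823655e-01]
 [ 9.91596091e-01  1.29367157e-01 -1.15400476e-03 -3.30616840e-01]
 [-6.08769658e-04 -4.25409745e-03 -9.99990766e-01  2.69045725e-01]
 [ 0.00000000e+00  0.00000000e+00  0.00000000e+00  1.00000000e+00]]
```

View pics/c8.png

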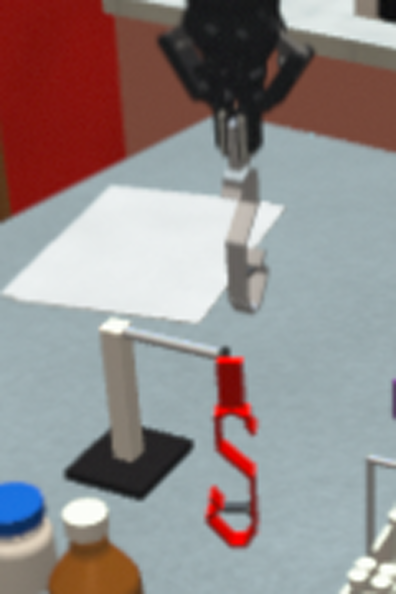

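```bash
python3 - <<'E'
from h import *
T=toolT();plan([.47,-.1,.36],90,8)
T2=np.eye(4);T2[:3,:3]=Rt(90);T2[:3,3]=[.47,-.1,.36];print();plan([.485,.205,.362],78,10,T=T2)
E
```

```text
[0.0275, 0.0123, -0.0111] [-0.0, 0.04, 0.93]
[0.0277, 0.0118, -0.011] [-0.0, 0.04, 0.93]
[0.0279, 0.0114, -0.011] [-0.0, 0.04, 0.93]
[0.0281, 0.0109, -0.011] [-0.0, 0.04, 0.93]
[0.0283, 0.0105, -0.011] [-0.0, 0.04, 0.93]
[0.0285, 0.01, -0.011] [-0.0, 0.04, 0.93]
[0.0286, 0.0095, -0.0109] [-0.0, 0.04, 0.93]
[0.0288, 0.0091, -0.0109] [-0.0, 0.04, 0.93]

[0.0305, 0.0015, -0.0002] [0.0, 0.0, 1.2]
[0.0305, 0.0009, -0.0002] [0.0, 0.0, 1.2]
[0.0305, 0.0002, -0.0002] [0.0, 0.0, 1.2]
[0.0305, -0.0004, -0.0002] [0.0, 0.0, 1.2]
[0.0305, -0.0011, -0.0002] [0.0, 0.0, 1.2]
[0.0305, -0.0017, -0.0002] [0.0, 0.0, 1.2]
[0.0304, -0.0023, -0.0002] [0.0, 0.0, 1.2]
[0.0304, -0.003, -0.0002] [0.0, 0.0, 1.2]
[0.0303, -0.0036, -0.0002] [0.0, 0.0, 1.2]
[0.0302, -0.0042, -0.0002] [0.0, 0.0, 1.2]
```

Call:
servo_tool --rows '[[[0.018,0.008,-0.013],[0,0,0.9],-1],[[0.028,0.012,-0.013],[0,0,0.9],-1],[[0.028,0.011,-0.013],[0,0,0.9],-1],[[0.028,0.011,-0.011],[0,0,0.9],-1],[[0.028,0.011,-0.011],[0,0,0.9],-1],[[0.028,0.01,-0.011],[0,0,0.9],-1],[[0.028,0.01,-0.011],[0,0,0.9],-1],[[0.029,0.009,-0.011],[0,0,0.9],-1],[[0.03,0.0015,0],[0,0,1.2],-1],[[0.03,0.001,0],[0,0,1.2],-1],[[0.03,0,0],[0,0,1.2],-1],[[0.03,0,0],[0,0,1.2],-1]]'

```text
clock: 7.28
position: [0.4783, 0.0197, 0.3709]
tool_rot: [0.004, 0.737, 0.676, 0.001]
force: [-0.6, 0.1, -0.9]
opening: 0.0095
```

```bash
python3 - <<'E'
from h import *
print(toolT());plan([.485,.208,.362],78,7)
E
```

```text
[[ 0.08689372  0.99619634  0.0065057   0.47828521]
 [ 0.99620632 -0.08685983 -0.00532399  0.01971628]
 [-0.00473865  0.00694365 -0.99996466  0.37088234]
 [ 0.          0.          0.          1.        ]]
[0.0269, -0.0014, 0.0011] [0.06, 0.04, 1.0]
[0.0269, -0.0019, 0.0012] [0.06, 0.04, 1.0]
[0.0268, -0.0023, 0.0012] [0.06, 0.04, 1.0]
[0.0268, -0.0028, 0.0012] [0.06, 0.04, 1.0]
[0.0267, -0.0033, 0.0012] [0.06, 0.04, 1.0]
[0.0267, -0.0037, 0.0012] [0.06, 0.04, 1.0]
[0.0266, -0.0042, 0.0012] [0.06, 0.04, 1.0]
```

Call:
servo_tool --rows '[[[0.027,-0.0015,0.001],[0.06,0,1],-1],[[0.027,-0.002,0.001],[0.06,0,1],-1],[[0.027,-0.0025,0.001],[0.06,0,1],-1],[[0.027,-0.003,0.001],[0.06,0,1],-1],[[0.026,-0.003,0.001],[0.06,0,1],-1],[[0.024,-0.004,0.001],[0.06,0,1],-1],[[0.012,-0.004,0.001],[0.06,0,1],-1],[[0,0,0],[0,0,0],-1]]'

```text
clock: 8.28
position: [0.4812, 0.2008, 0.363]
tool_rot: [0.001, 0.776, 0.631, -0.001]
force: [0.1, -0.3, -1.0]
opening: 0.0088
```

```bash
python3 - <<'E'
from h import *
print(toolT());grab('wrist','w5');grab('scene','s5');grab('top','t5')
a=cv2.imread('pics/s5.png');cv2.imwrite('pics/c9.png',cv2.resize(a[60:260,340:540],None,fx=3,fy=3,interpolation=cv2.INTER_CUBIC))
a=cv2.imread('pics/t5.png');cv2.imwrite('pics/c10.png',cv2.resize(a[140:260,50:210],None,fx=4,fy=4,interpolation=cv2.INTER_CUBIC))
E
```

```text
[[ 2.04733413e-01  9.78817753e-01 -1.90286024e-04  4.81162159e-01]
 [ 9.78813625e-01 -2.04733107e-01 -2.87087948e-03  2.00771376e-01]
 [-2.84902565e-03  4.01510400e-04 -9.99995861e-01  3.62950456e-01]
 [ 0.00000000e+00  0.00000000e+00  0.00000000e+00  1.00000000e+00]]
```

View pics/c9.png

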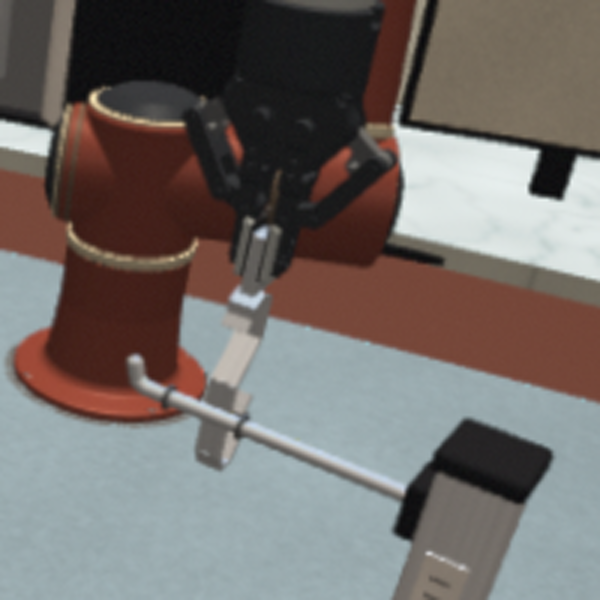

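View pics/w5.png

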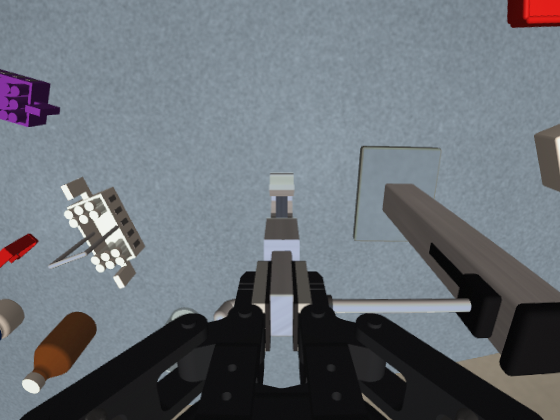

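View pics/c10.png

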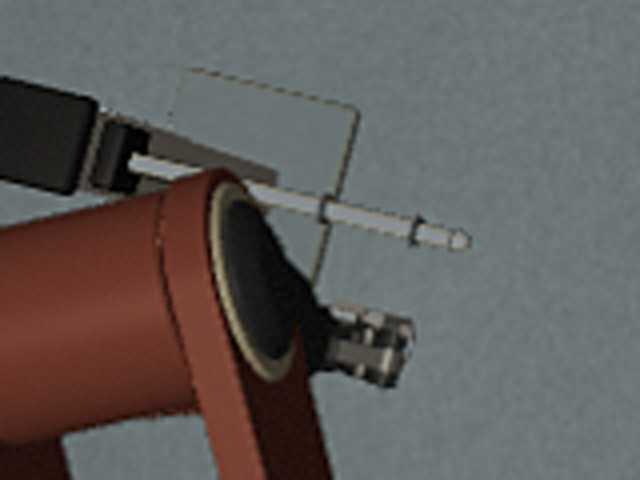

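```bash
python3 - <<'E'
from h import *
v=load('w5');X=cloud(v);S=X[300:310,335:465].reshape(-1,3);S=S[(S[:,2]>.28)&(S[:,2]<.31)];print(len(S),S.mean(0));q=np.polyfit(S[:,1],S[:,0],1);print(np.degrees(np.arctan(-q[0])),np.polyval(q,.198),S[:,2].max())
for n in('top0','t5'):
    t=load(n);X=cloud(t);S=X[178:205,128:164].reshape(-1,3);S=S[(S[:,2]>.285)&(S[:,2]<.31)];q=np.polyfit(S[:,1],S[:,0],1);print(len(S),np.degrees(np.arctan(-q[0])),np.polyval(q,.198))
T=toolT()
q=np.radians(12);seat=np.array([.5433,.198]);xb=np.array([np.cos(q),-np.sin(q)])
d=T[:2,3]-seat;yb=np.array([np.sin(q),np.cos(q)]);print('rel seat xb,yb',d@xb,d@yb)
E
```

```text
1295 [0.55836356 0.2727227  0.29855536]
-12.688022938864211 0.541540485958616 0.3013612221792747
183 -12.49673411765666 0.5440478646197404
182 -12.549089104082993 0.5440661374764052
rel seat xb,yb -0.0608826365868054 -0.011270445564069077
```

```bash
cat >> h.py <<'E'
SEAT=np.array([.5435,.198,.295]);YB=-12.5
def body(xb,yb,z):
    c,s=np.cos(np.radians(YB)),np.sin(np.radians(YB)); return np.array([SEAT[0]+c*xb-s*yb,SEAT[1]+s*xb+c*yb,z])
def inbody(p):
    c,s=np.cos(np.radians(YB)),np.sin(np.radians(YB)); d=np.asarray(p)-SEAT; return np.array([c*d[0]+s*d[1],-s*d[0]+c*d[1],p[2]])
E
python3 - <<'E'
from h import *
plan(body(-.035,0,.349),77.5,3)
E
```

```text
[0.0039, 0.0087, 0.0047] [0.02, 0.06, 0.19]
[0.0039, 0.0087, 0.0047] [0.02, 0.06, 0.19]
[0.0039, 0.0087, 0.0047] [0.02, 0.06, 0.19]
```

Call:
servo_tool --rows '[[[0.004,0.0085,0.0045],[0,0,0.2],-1],[[0.004,0.0085,0.0045],[0,0,0.2],-1],[[0.004,0.0085,0.0045],[0,0,0.2],-1],[[0,0,0],[0,0,0],-1]]'

```text
clock: 8.93
position: [0.5115, 0.2049, 0.3483]
tool_rot: [0.001, 0.781, 0.625, -0.001]
force: [-0.5, -0.1, -1.6]
opening: 0.009
```

```bash
python3 - <<'E'
from h import *
T=toolT();print(inbody(T[:3,3]),T[2]);plan(body(0,0,.338),77.5,4);grab('scene','s6')
a=cv2.imread('pics/s6.png');cv2.imwrite('pics/c11.png',cv2.resize(a[100:260,360:480],None,fx=3.7,fy=3.7,interpolation=cv2.INTER_CUBIC))
E
```

```text
[-3.27671173e-02 -2.34665231e-04  3.48295187e-01] [-3.24174399e-03  8.72668293e-04 -9.99994365e-01  3.48295187e-01]
[0.0001, 0.0082, 0.0026] [0.01, 0.05, -0.05]
[0.0001, 0.0082, 0.0026] [0.01, 0.05, -0.05]
[0.0001, 0.0082, 0.0026] [0.01, 0.05, -0.05]
[0.0001, 0.0082, 0.0026] [0.01, 0.05, -0.05]
```

View pics/c11.png

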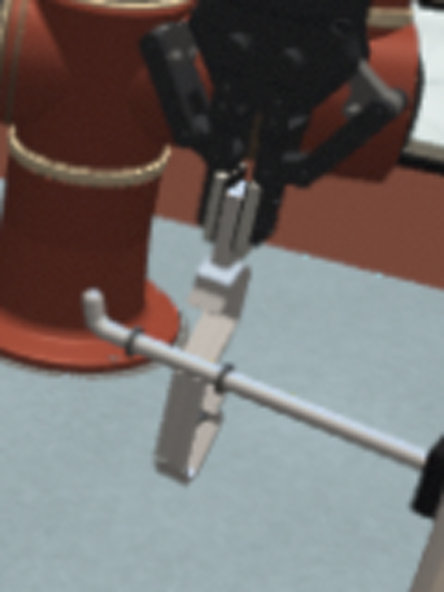

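Call:
servo_tool --rows '[[[0,0.008,0.0025],[0,0,0],-1],[[0,0.008,0.0025],[0,0,0],-1],[[0,0.008,0.0025],[0,0,0],-1],[[0,0.006,0.001],[0,0,0],-1],[[0,0,0],[0,0,0],-1]]'

```text
clock: 9.6
position: [0.5428, 0.1976, 0.34]
tool_rot: [0.002, 0.781, 0.625, -0.001]
force: [1.2, 0.9, -0.7]
opening: 0.0089
```

```bash
python3 - <<'E'
from h import *
T=toolT();print(inbody(T[:3,3]),T[2]);plan(body(0,0,.338),77.5,1);grab('scene','s7')
a=cv2.imread('pics/s7.png');cv2.imwrite('pics/c12.png',cv2.resize(a[100:260,360:480],None,fx=3.7,fy=3.7,interpolation=cv2.INTER_CUBIC))
E
```

```text
[-0.0006267  -0.0005438   0.33997887] [-0.00287633  0.00194097 -0.99999398  0.33997887]
[0.0006, 0.0006, 0.002] [0.11, 0.17, -0.21]
```

View pics/c12.png

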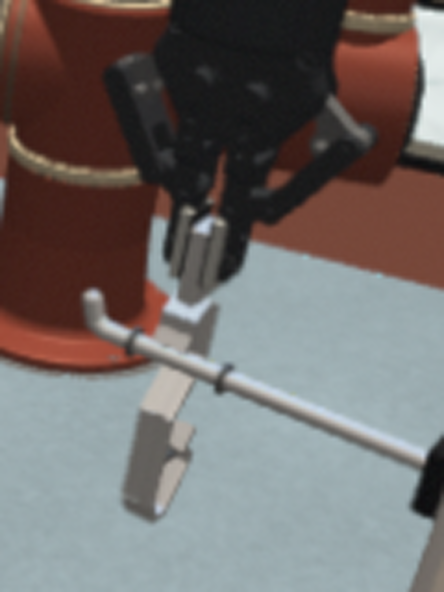

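Call:
servo_tool --rows '[[[0.0005,0.0005,0.005],[0,0,0],-1],[[0,0,0.005],[0,0,0],-1],[[0,0,0.005],[0,0,0],-1],[[0,0,0],[0,0,0],-1]]'

```text
clock: 10.15
position: [0.5427, 0.1983, 0.3239]
tool_rot: [0.001, 0.781, 0.625, -0.001]
force: [-0.5, 0.9, -1.4]
opening: 0.009
```

```bash
python3 - <<'E'
from h import *
T=toolT();print(inbody(T[:3,3]),T[2],monitor.state()['force']);grab('scene','s8')
a=cv2.imread('pics/s8.png');cv2.imwrite('pics/c13.png',cv2.resize(a[100:260,360:480],None,fx=3.7,fy=3.7,interpolation=cv2.INTER_CUBIC))
E
```

```text
[-8.70665918e-04  7.50478342e-05  3.23861095e-01] [-0.00285992  0.00154527 -0.99999472  0.3238611 ] [-0.48221216  0.88183004 -1.44082392]
```

View pics/c13.png

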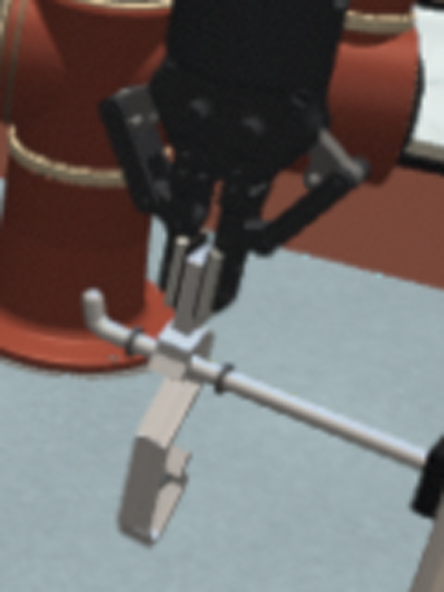

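Call:
servo_tool --rows '[[[0,0.0005,0.004],[0,0,0],-1],[[0,0,0.004],[0,0,0],-1],[[0,0,0.004],[0,0,0],-1],[[0,0,0.004],[0,0,0],-1],[[0,0,0],[0,0,0],-1]]'

```text
clock: 10.82
position: [0.5437, 0.1982, 0.3085]
tool_rot: [0.002, 0.781, 0.625, 0.001]
force: [-0.2, -0.4, -0.3]
opening: 0.009
```

Call:
servo_tool --rows '[[[0,0,0],[0,0,0],-0.75],[[0,0,0],[0,0,0],-0.65],[[0,0,0],[0,0,0],-0.5],[[0,0,0],[0,0,0],-0.4],[[0,0,0],[0,0,0],-0.4]]'

```text
clock: 11.45
position: [0.5441, 0.1983, 0.3095]
tool_rot: [0.002, 0.781, 0.625, 0.001]
force: [0.5, 0.4, 0.8]
opening: 0.0256
```

```bash
python3 - <<'E'
from h import *
T=toolT();print(inbody(T[:3,3]),T[2],monitor.state()['opening']);grab('scene','s9');grab('wrist','w9')
a=cv2.imread('pics/s9.png');cv2.imwrite('pics/c14.png',cv2.resize(a[100:260,360:480],None,fx=3.7,fy=3.7,interpolation=cv2.INTER_CUBIC))
E
```

```text
[0.00053021 0.0004319  0.30947101] [-0.00103566  0.00544377 -0.99998465  0.30947101] 0.025619428246588215
```

View pics/c14.png

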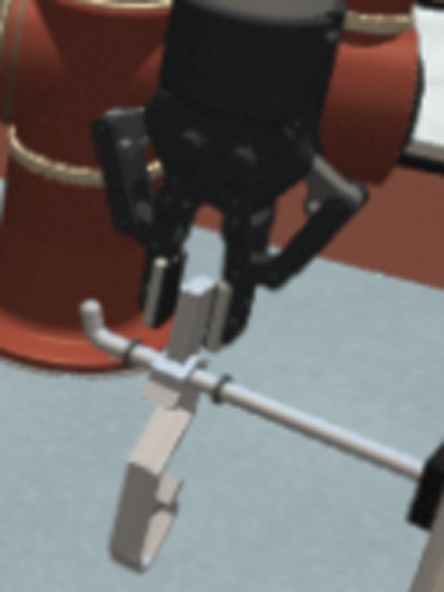

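View pics/w9.png

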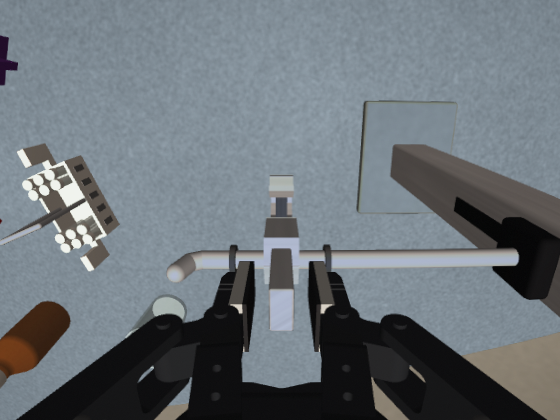

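Call:
servo_tool --rows '[[[0,0,-0.01],[0,0,0],-0.4],[[0,0,-0.02],[0,0,0],-0.4],[[0,0,-0.025],[0,0,0],-0.4],[[0,0,-0.025],[0,0,0],-0.4]]'

```text
clock: 12.05
position: [0.5432, 0.1984, 0.3932]
tool_rot: [0.002, 0.781, 0.625, 0.0]
force: [-0.2, 0.4, 0.2]
opening: 0.0258
```

```bash
python3 - <<'E'
from h import *
grab('scene','s10');grab('top','t10')
plan([.49,.05,.37],87,5)
T2=np.eye(4);T2[:3,:3]=Rt(87);T2[:3,3]=[.49,.05,.37];print();plan([.452,-.103,.2],98,6,T=T2)
E
```

```text
[-0.0314, -0.0041, 0.0052] [0.12, -0.0, -1.93]
[-0.0312, -0.0052, 0.0053] [0.12, -0.0, -1.93]
[-0.031, -0.0062, 0.0053] [0.12, -0.0, -1.93]
[-0.0308, -0.0073, 0.0053] [0.12, -0.0, -1.93]
[-0.0306, -0.0083, 0.0053] [0.12, -0.0, -1.93]

[-0.0258, -0.005, 0.0283] [0.0, 0.0, -1.83]
[-0.0256, -0.0058, 0.0283] [0.0, 0.0, -1.83]
[-0.0254, -0.0066, 0.0283] [0.0, 0.0, -1.83]
[-0.0252, -0.0074, 0.0283] [0.0, 0.0, -1.83]
[-0.0249, -0.0082, 0.0283] [0.0, 0.0, -1.83]
[-0.0247, -0.009, 0.0283] [0.0, 0.0, -1.83]
```

Call:
servo_tool --rows '[[[-0.02,-0.004,0],[0,0,-1.9],0],[[-0.031,-0.005,0.004],[0,0,-1.9],0],[[-0.031,-0.006,0.005],[0,0,-1.9],0],[[-0.031,-0.007,0.005],[0,0,-1.9],0],[[-0.031,-0.008,0.005],[0,0,-1.9],0],[[-0.026,-0.005,0.028],[0,0,-1.8],0],[[-0.026,-0.006,0.028],[0,0,-1.8],0],[[-0.025,-0.0065,0.028],[0,0,-1.8],0],[[-0.025,-0.0075,0.028],[0,0,-1.8],0],[[-0.025,-0.008,0.028],[0,0,-1.8],0],[[-0.025,-0.009,0.028],[0,0,-1.8],0],[[0,0,0],[0,0,0],0]]'

```text
clock: 13.65
position: [0.4549, -0.1008, 0.2019]
tool_rot: [0.004, 0.654, 0.757, 0.004]
force: [1.4, 0.4, -0.6]
opening: 0.0428
```

```bash
python3 - <<'E'
from h import *
grab('scene','s11');grab('top','t11');grab('wrist','w11');print(toolT())
v=load('w11');print(proj(v,[.4604,-.1025,.064]))
E
```

```text
[[-0.14850849  0.98873033  0.01890944  0.45744891]
 [ 0.98890034  0.14856904 -0.00183052 -0.10003656]
 [-0.00461925  0.01842771 -0.99981952  0.20612376]
 [ 0.          0.          0.          1.        ]]
[278.23260106 194.70055683]
```

View pics/w11.png

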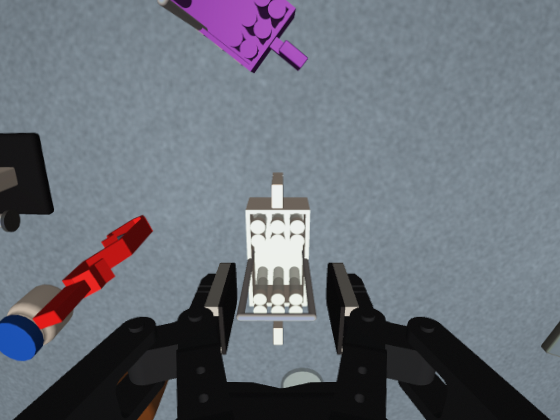

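View pics/s11.png

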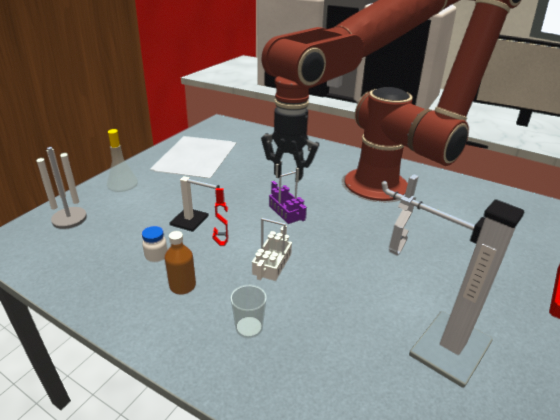

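```bash
python3 - <<'E'
from h import *
v=load('w11');X=cloud(v)
S=X[165:212,265:292].reshape(-1,3);m=(S[:,2]>.055)&(S[:,2]<.07);S=S[m];print(len(S),np.median(S,0),cv2.minAreaRect(S[:,:2].astype(np.float32)))
S=X[180:330,235:320].reshape(-1,3);m=(S[:,2]>.125)&(S[:,2]<.142);B=S[m];print('bar',len(B),B.mean(0),B.min(0),B.max(0));q=np.polyfit(B[:,1],B[:,0],1);print(np.degrees(np.arctan(-q[0])))
for n in('s10','s11','t10','t11'):
    t=load(n);X=cloud(t)
    print(n)
v=load('t11');p=v['p'][150:230,100:200,::-1];cv2.imwrite('pics/c15.png',cv2.resize(p,None,fx=6,fy=6,interpolation=cv2.INTER_CUBIC))
v=load('s11');p=v['p'][165:265,370:470,::-1];cv2.imwrite('pics/c16.png',cv2.resize(p,None,fx=6,fy=6,interpolation=cv2.INTER_CUBIC))
E
```

```text
293 [ 0.45999304 -0.10366635  0.06404462] ((0.4611918032169342, -0.10353782773017883), (0.022136935964226723, 0.008857770822942257), 8.529322624206543)
bar 668 [ 0.53510059 -0.09278598  0.1316172 ] [ 0.52878392 -0.1229537   0.12501906] [ 0.54268133 -0.06235698  0.13461395]
8.490387996349135
s10
s11
t10
t11
```

View pics/c15.png

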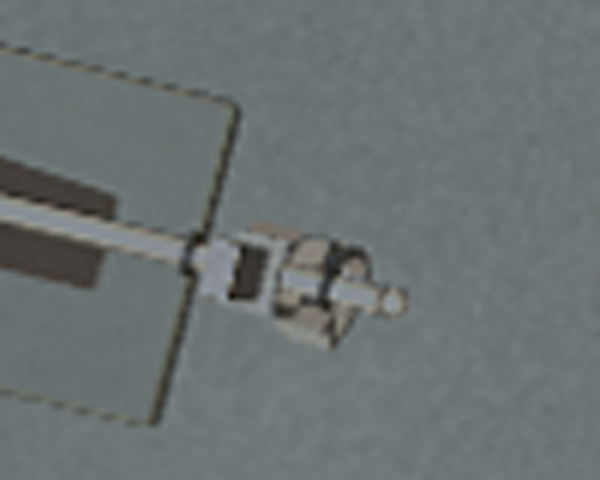

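View pics/c16.png

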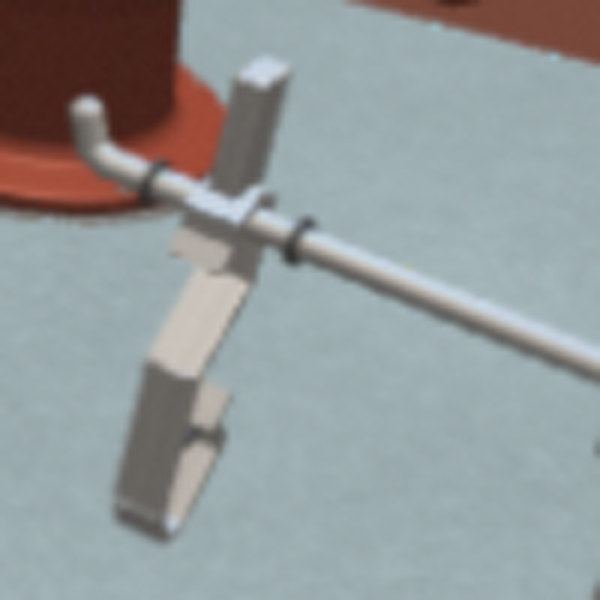

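```bash
python3 - <<'E'
from h import *
plan([.463,-.1032,.09],98.5,6,tilt=-8)
E
```

```text
[-0.0006, 0.0005, 0.0194] [-1.16, 0.04, 0.01]
[-0.0006, 0.0001, 0.0194] [-1.16, 0.04, 0.01]
[-0.0006, -0.0003, 0.0194] [-1.16, 0.04, 0.01]
[-0.0006, -0.0007, 0.0194] [-1.16, 0.04, 0.01]
[-0.0006, -0.0011, 0.0193] [-1.16, 0.04, 0.01]
[-0.0006, -0.0015, 0.0193] [-1.16, 0.04, 0.01]
```

Call:
servo_tool --rows '[[[-0.0006,0,0.015],[-1.2,0,0],0],[[-0.0006,0,0.019],[-1.2,0,0],0],[[-0.0006,0,0.019],[-1.2,0,0],0],[[-0.0006,-0.0005,0.019],[-1.2,0,0],0],[[-0.0006,-0.001,0.019],[-1.2,0,0],0],[[-0.0006,-0.0015,0.018],[-1.2,0,0],0],[[0,0,0],[0,0,0],0]]'

```text
clock: 14.68
position: [0.4743, -0.0999, 0.109]
tool_rot: [0.061, 0.646, 0.758, 0.06]
force: [-0.1, -0.3, -0.3]
opening: 0.0425
```

```bash
python3 - <<'E'
from h import *
print(toolT());plan([.463,-.1032,.029],98.5,4,tilt=-8)
E
```

```text
[[-0.15749083  0.97298682  0.16879957  0.47429734]
 [ 0.98740933  0.1577197   0.01213708 -0.09987332]
 [-0.0148138   0.16858575 -0.98557567  0.10902395]
 [ 0.          0.          0.          1.        ]]
[-0.0001, -0.0063, 0.0192] [0.43, 0.19, 0.17]
[-0.0002, -0.0061, 0.0193] [0.43, 0.19, 0.17]
[-0.0002, -0.006, 0.0193] [0.43, 0.19, 0.17]
[-0.0003, -0.0058, 0.0194] [0.43, 0.19, 0.17]
```

Call:
servo_tool --rows '[[[0,-0.011,0.008],[0.4,0.2,0.2],0],[[0,-0.005,0.016],[0.4,0.2,0.2],0],[[0,-0.004,0.018],[0.4,0.2,0],0],[[0,-0.002,0.014],[0.4,0.2,0],0],[[0,0,0],[0,0,0],0]]'

```text
clock: 15.3
position: [0.4629, -0.1025, 0.0493]
tool_rot: [0.047, 0.649, 0.758, 0.054]
force: [0.6, -0.4, -0.8]
opening: 0.0429
```

```bash
python3 - <<'E'
from h import *
print(toolT());grab('wrist','w12');plan([.463,-.1032,.029],98.5,2,tilt=-8)
E
```

```text
[[-0.15372819  0.97802605  0.1408286   0.46287542]
 [ 0.98811264  0.15230751  0.02087681 -0.10250645]
 [-0.00103119  0.14236388 -0.98981385  0.04927589]
 [ 0.          0.          0.          1.        ]]
[-0.0002, -0.0017, 0.0104] [0.12, 0.02, 0.18]
[-0.0002, -0.0017, 0.0104] [0.12, 0.02, 0.18]
```

View pics/w12.png

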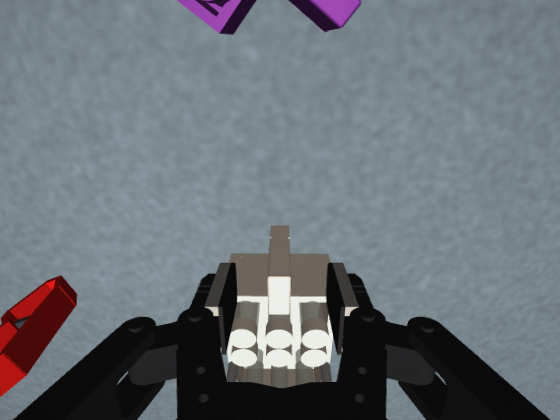

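Call:
servo_tool --rows '[[[0,-0.002,0.009],[0,0,0],0],[[0,-0.0015,0.009],[0,0,0],0],[[0,0,0],[0,0,0],0]]'

```text
clock: 15.72
position: [0.4632, -0.1032, 0.0313]
tool_rot: [0.048, 0.649, 0.758, 0.054]
force: [0.5, 0.2, 0.3]
opening: 0.0426
```

```bash
python3 - <<'E'
from h import *
print(toolT(),monitor.state()['force']);plan([.463,-.1032,.028],98.5,1,tilt=-8)
E
```

```text
[[-0.15380932  0.97762019  0.14353204  0.46316734]
 [ 0.98809703  0.1525649   0.01970302 -0.10317892]
 [-0.00263588  0.14485409 -0.98944952  0.03130108]
 [ 0.          0.          0.          1.        ]] [0.52136771 0.2302463  0.32965204]
[0.0, -0.0006, 0.0032] [0.33, 0.1, 0.37]
```

Call:
servo_tool --rows '[[[0,-0.0005,0.003],[0,0,0],-0.3],[[0,0,0],[0,0,0],-1],[[0,0,0],[0,0,0],-1],[[0,0,0],[0,0,0],-1],[[0,0,0],[0,0,0],-1]]'

```text
clock: 16.35
position: [0.4636, -0.1034, 0.0287]
tool_rot: [0.049, 0.649, 0.758, 0.055]
force: [1.3, 0.7, -0.7]
opening: 0.0094
```

Call:
servo_tool --rows '[[[0,0,-0.006],[0,0,0],-1],[[0,0,-0.01],[0,0,0],-1],[[0,0,-0.015],[0,0,0],-1],[[0,0,0],[0,0,0],-1]]'

```text
clock: 16.85
position: [0.4583, -0.1039, 0.0614]
tool_rot: [0.048, 0.649, 0.758, 0.054]
force: [-0.1, -0.6, -1.4]
opening: 0.0096
```

```bash
python3 - <<'E'
from h import *
print(toolT(),monitor.state()['force']);grab('scene','s13');grab('wrist','w13')
v=load('s13');p=v['p'][130:290,210:350,::-1];cv2.imwrite('pics/c17.png',cv2.resize(p,None,fx=3.7,fy=3.7,interpolation=cv2.INTER_CUBIC))
X=cloud(v)
E
```

```text
[[-0.15405898  0.97756175  0.14366229  0.45827233]
 [ 0.98805663  0.15288485  0.01924381 -0.10390768]
 [-0.00315178  0.14491116 -0.98943965  0.06138967]
 [ 0.          0.          0.          1.        ]] [-0.14306271 -0.64782909 -1.3835504 ]
```

View pics/c17.png

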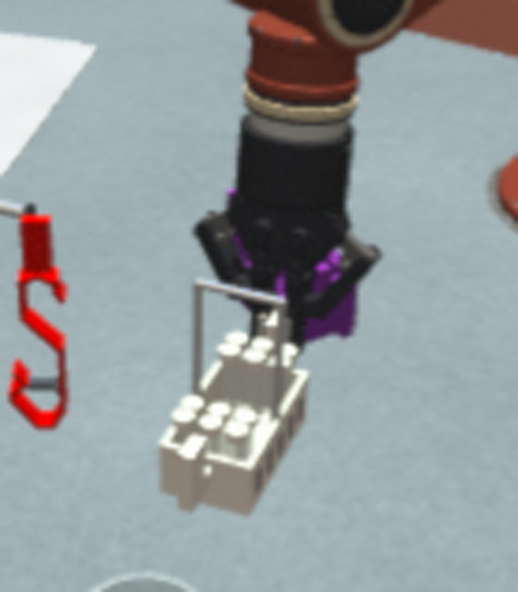

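View pics/w13.png

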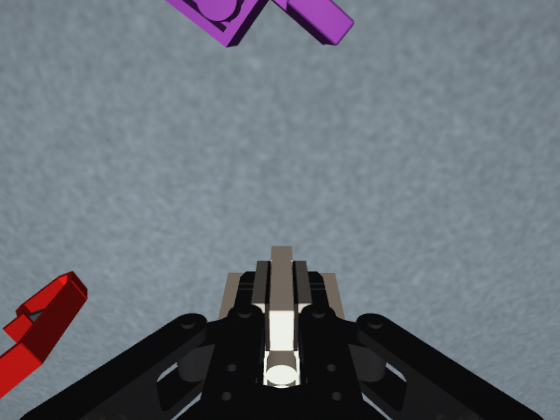

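```bash
python3 - <<'E'
from h import *
for n,e1,e2 in(('s11',None,None),('s13',(263.2,206.5),(287.6,211.6))):
    v=load(n)
    if n=='s11': 
        print('exp start',proj(v,[.5357-.148*.028,-.0924+.989*.028,.13]),proj(v,[.5357+.148*.028,-.0924-.989*.028,.13]),'seen c1 ~ (262,219)-(286,225)'); continue
    print('exp',proj(v,[.5304-.148*.028,-.0929+.989*.028,.1627]),proj(v,[.5304+.148*.028,-.0929-.989*.028,.1627]))
    m=(np.linalg.norm(cloud(v)-np.array([.53,-.093,.163]),axis=2)<.035)&(cloud(v)[...,2]>.145)
    print(m.sum(),cloud(v)[m].mean(0),np.percentile(cloud(v)[m][:,2],[5,50,95]))
    far=[.5304+.076*.989,-.0929+.076*.148,.0967];print('far lug top exp',proj(v,far))
    a=(v['p'][:,:,::-1]).copy()
    for q in ([.5304-.148*.028,-.0929+.989*.028,.1627],[.5304+.148*.028,-.0929-.989*.028,.1627],far): cv2.circle(a,tuple(int(round(x)) for x in proj(v,q)),1,(0,0,255),-1)
    cv2.imwrite('pics/c18.png',cv2.resize(a[190:280,240:310],None,fx=6,fy=6,interpolation=cv2.INTER_NEAREST))
E
```

```text
exp start [284.39791868 223.35673615] [262.19807807 218.01372423] seen c1 ~ (262,219)-(286,225)
exp [285.80013387 210.48351351] [263.26153988 205.28848207]
91 [ 0.53297027 -0.08904682  0.15966481] [0.14817897 0.16201482 0.16508447]
far lug top exp [261.55851636 249.17441747]
```

View pics/c18.png

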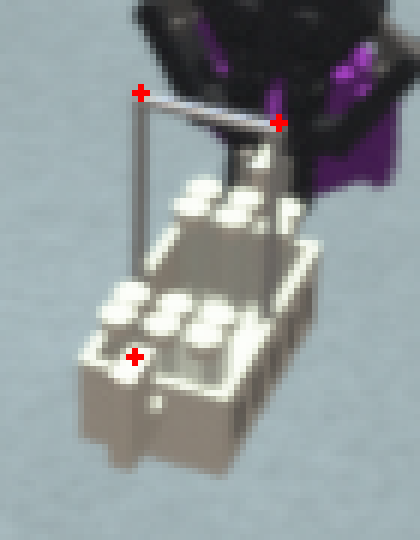

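```bash
cat >> h.py <<'E'
def draw(tag,out,box,z0,xb=0,yb=0,k=6,ang=0):
    v=load(tag);a=v['p'][:,:,::-1].copy();r0,r1,c0,c1=box;a=cv2.resize(a[r0:r1,c0:c1],None,fx=k,fy=k,interpolation=cv2.INTER_CUBIC)
    ca,sa=np.cos(ang),np.sin(ang)
    def P(x,y,z):
        z-=.085; X=x*ca+z*sa; Z=-x*sa+z*ca
        u=proj(v,body(xb+X,yb+y,z0+.085+Z)); return tuple(int(round(q)) for q in ((u[0]-c0+.5)*k,(u[1]-r0+.5)*k))
    for pl in ([(-.01,.134),(.01,.134),(.01,.094)],[(-.0095,.0905),(-.0095,.058),(.013,.032),(.013,-.033),(-.013,-.035),(-.021,-.02),(-.011,.002),(-.021,.013)]):
        for y in(-.009,.009):
            yy=y*(5/9 if pl[0][1]>.1 else 1)
            cv2.polylines(a,[np.array([P(x,yy,z) for x,z in pl])],False,(0,0,255) if y<0 else (0,255,0),1)
    cv2.imwrite(f'pics/{out}.png',a)
E
python3 - <<'E'
from h import *
draw('s11','d1',(165,265,370,470),.204)
draw('t11','d2',(160,230,100,180),.204,k=7)
E
```

```text
(no output)
```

View pics/d1.png

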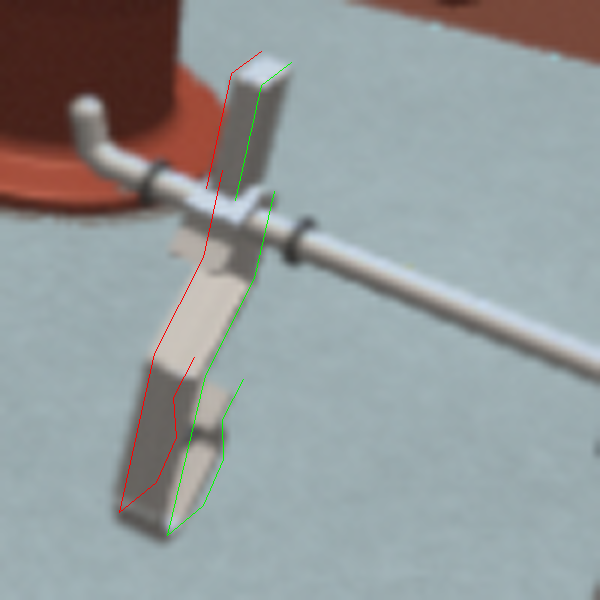

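View pics/d2.png

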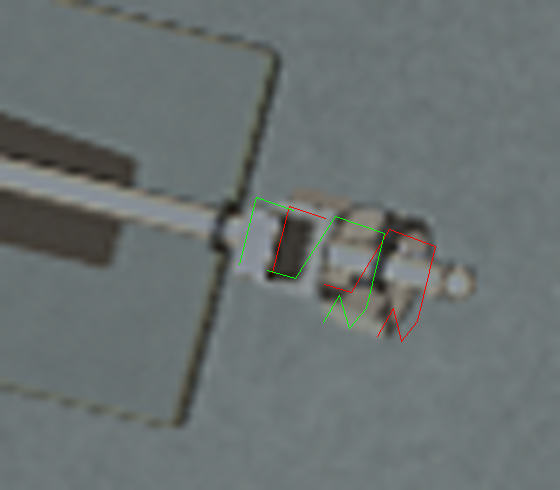

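```bash
python3 - <<'E'
from h import *
for tag,(r0,r1,c0,c1),k in(('s11',(165,265,370,470),6),('t11',(160,230,100,180),7)):
    v=load(tag);a=cv2.resize(v['p'][r0:r1,c0:c1,::-1],None,fx=k,fy=k,interpolation=cv2.INTER_CUBIC)
    for y in (-.0235,.0235,-.05,.06):
        u=proj(v,body(0,y,.289));cv2.circle(a,(int((u[0]-c0+.5)*k),int((u[1]-r0+.5)*k)),2,(0,0,255),-1)
    cv2.imwrite(f'pics/e_{tag}.png',a)
E
```

```text
(no output)
```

View pics/e_s11.png

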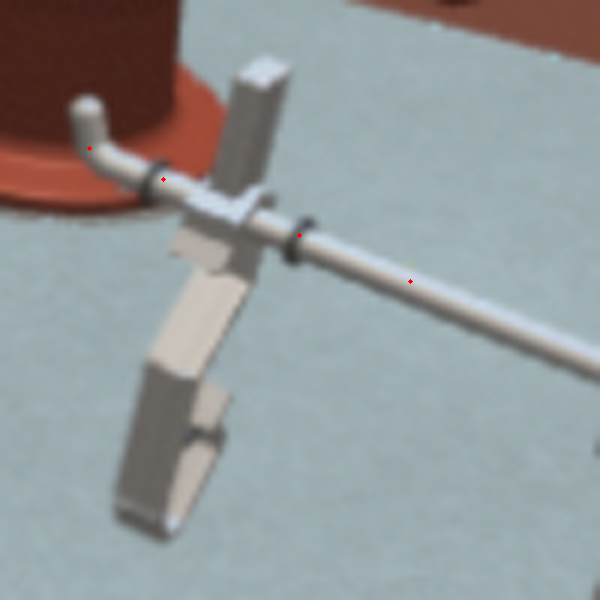

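View pics/e_t11.png

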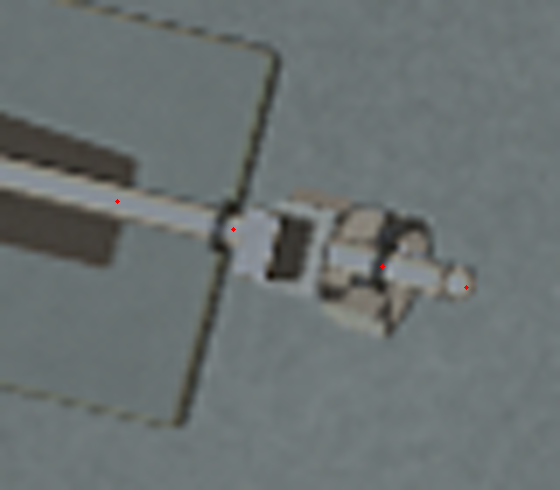

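```bash
cat >> h.py <<'E'
BOFF=None
def boff():
    # bar in tool frame from rigid grasp
    Rg=np.array([[-0.15405898,0.97756175,0.14366229],[0.98805663,0.15288485,0.01924381],[-0.00315178,0.14491116,-0.98943965]])
    return Rg,Rg.T@(np.array([.5304,-.0929,.1617])-np.array([.45827,-.10391,.06139]))
def btarget(xb,yb,z,dyaw=-21.,pitch=0.):
    Rg,b=boff(); Rw=R.from_euler('z',dyaw,degrees=True).as_matrix()@Rg
    Rw=Rw@R.from_rotvec([np.radians(pitch),0,0]).as_matrix()
    return Rw, body(xb,yb,z)-Rw@b
def bnow():
    T=toolT();Rg,b=boff();p=T[:3,:3]@b+T[:3,3];A=T[:3,:3]@Rg.T;return inbody(p),np.degrees(R.from_matrix(A).as_euler('ZYX'))
def planR(B,pos,n,T=None):
    T=toolT() if T is None else T; A=T[:3,:3];p=T[:3,3]; rv=R.from_matrix(A.T@B).as_rotvec(); st=(np.asarray(pos)-p)/n
    for i in range(n):
        Ri=A@R.from_rotvec(rv*i/n).as_matrix(); print(np.round(Ri.T@st,4).tolist(),np.round(np.degrees(rv)/n,2).tolist())
    print()
E
python3 - <<'E'
from h import *
B,p=btarget(-.13,0,.2235);print(p,np.linalg.norm(p[:2]),boff()[1]);planR(B,p,15);print(bnow())
E
```

```text
[0.34529673 0.24170751 0.12319   ] 0.4214882604963223 [-0.00054993  0.08673083 -0.08867646]
[0.0239, -0.0032, -0.0048] [-0.01, -0.21, 1.38]
[0.0238, -0.0038, -0.0049] [-0.01, -0.21, 1.38]
[0.0237, -0.0043, -0.0049] [-0.01, -0.21, 1.38]
[0.0235, -0.0049, -0.005] [-0.01, -0.21, 1.38]
[0.0234, -0.0055, -0.0051] [-0.01, -0.21, 1.38]
[0.0232, -0.006, -0.0052] [-0.01, -0.21, 1.38]
[0.0231, -0.0066, -0.0053] [-0.01, -0.21, 1.38]
[0.0229, -0.0071, -0.0054] [-0.01, -0.21, 1.38]
[0.0227, -0.0077, -0.0054] [-0.01, -0.21, 1.38]
[0.0225, -0.0082, -0.0055] [-0.01, -0.21, 1.38]
[0.0222, -0.0088, -0.0056] [-0.01, -0.21, 1.38]
[0.022, -0.0093, -0.0057] [-0.01, -0.21, 1.38]
[0.0217, -0.0098, -0.0058] [-0.01, -0.21, 1.38]
[0.0215, -0.0104, -0.0059] [-0.01, -0.21, 1.38]
[0.0212, -0.0109, -0.0059] [-0.01, -0.21, 1.38]

(array([ 0.04936334, -0.28662723,  0.15989943]), array([0.00460532, 0.15297935, 0.06625494]))
```

Call:
servo_tool --rows '[[[0.012,-0.002,-0.009],[0,-0.2,1.4],-1],[[0.023,-0.004,-0.009],[0,-0.2,1.4],-1],[[0.024,-0.004,-0.008],[0,-0.2,1.4],-1],[[0.024,-0.005,-0.006],[0,-0.2,1.4],-1],[[0.023,-0.0055,-0.006],[0,-0.2,1.4],-1],[[0.023,-0.006,-0.006],[0,-0.2,1.4],-1],[[0.023,-0.0065,-0.006],[0,-0.2,1.4],-1],[[0.023,-0.007,-0.005],[0,-0.2,1.4],-1],[[0.023,-0.0075,-0.005],[0,-0.2,1.4],-1],[[0.0225,-0.008,-0.004],[0,-0.2,1.4],-1],[[0.022,-0.009,-0.004],[0,-0.2,1.4],-1],[[0,0,0],[0,0,0],-1]]'

```text
clock: 18.45
position: [0.3715, 0.146, 0.1138]
tool_rot: [0.049, 0.749, 0.659, 0.044]
force: [0.6, -0.1, -2.2]
opening: 0.0093
```

```bash
python3 - <<'E'
from h import *
print(bnow());B,p=btarget(-.13,0,.2235);planR(B,p,5);grab('scene','s14')
E
```

```text
(array([-0.08251724, -0.0820412 ,  0.21306163]), array([-16.20037575,   0.8514118 ,   0.15131491]))
[0.0183, -0.0073, -0.0028] [-0.16, -0.19, 0.94]
[0.0182, -0.0076, -0.0029] [-0.16, -0.19, 0.94]
[0.0181, -0.0079, -0.003] [-0.16, -0.19, 0.94]
[0.0179, -0.0082, -0.0031] [-0.16, -0.19, 0.94]
[0.0178, -0.0085, -0.0032] [-0.16, -0.19, 0.94]
```

View pics/s14.png

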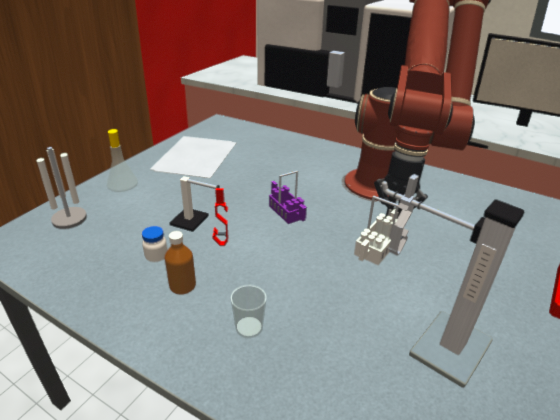

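Call:
servo_tool --rows '[[[0.008,-0.014,0],[-0.15,-0.2,0.9],-1],[[0.016,-0.014,0],[-0.15,-0.2,0.9],-1],[[0.018,-0.006,0],[-0.15,-0.2,0.9],-1],[[0.018,-0.004,-0.003],[-0.15,-0.2,0.9],-1],[[0.018,-0.002,-0.004],[-0.15,-0.2,0.9],-1],[[0.01,0,-0.003],[0,0,0],-1],[[0,0,0],[0,0,0],-1]]'

```text
clock: 19.38
position: [0.3467, 0.2351, 0.1151]
tool_rot: [0.058, 0.778, 0.624, 0.041]
force: [0.1, -0.3, -1.9]
opening: 0.009
```

```bash
python3 - <<'E'
from h import *
print(bnow());B,p=btarget(-.13,0,.2235);planR(B,p,2);grab('scene','s15');grab('top','t15')
v=load('s15');p=v['p'][150:270,350:470,::-1];cv2.imwrite('pics/c19.png',cv2.resize(p,None,fx=5,fy=5,interpolation=cv2.INTER_CUBIC))
E
```

```text
(array([-0.12676016, -0.00607128,  0.21509915]), array([-21.40247412,   0.17602398,  -0.38089364]))
[0.003, -0.0008, -0.0042] [-0.12, 0.2, -0.17]
[0.0031, -0.0008, -0.0042] [-0.12, 0.2, -0.17]
```

View pics/c19.png

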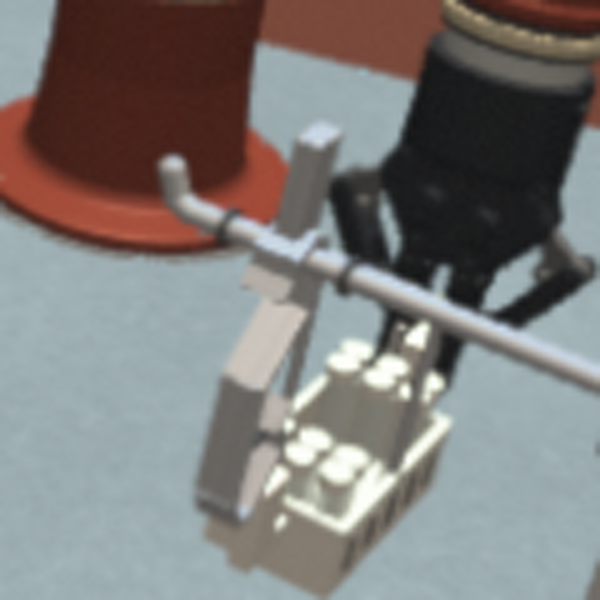

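View pics/t15.png

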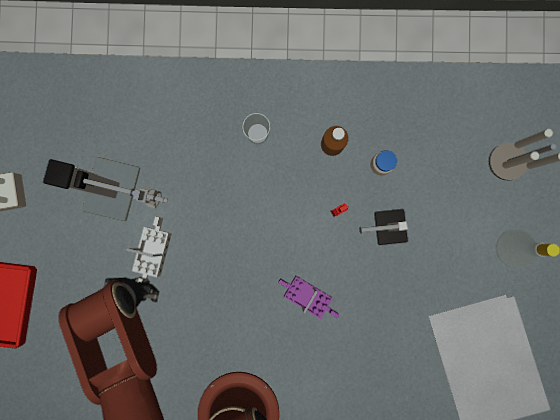

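```bash
python3 - <<'E'
from h import *
v=load('t15');X=cloud(v);P=X[210:290,120:180].reshape(-1,3)
m=(P[:,2]>.195)&(P[:,2]<.23);q=np.array([inbody(p) for p in P[m]]);q=q[(abs(q[:,0]+.127)<.03)];print(len(q),q.mean(0),q.min(0),q.max(0))
H=X[180:215,120:175].reshape(-1,3);q=np.array([inbody(p) for p in H])
for lo,hi in((.315,.36),(.14,.24)):
    k=q[(q[:,2]>lo)&(q[:,2]<hi)]; print(len(k),k.mean(0),k.min(0),k.max(0))
p=v['p'][175:285,110:190,::-1];cv2.imwrite('pics/c20.png',cv2.resize(p,None,fx=6,fy=6,interpolation=cv2.INTER_CUBIC)[:600])
E
```

```text
80 [-0.12566572 -0.00726687  0.21800903] [-0.12873726 -0.03635291  0.19985418] [-0.12301897  0.0249506   0.22463625]
78 [-0.00251056 -0.0010673   0.33426854] [-0.01246152 -0.0056583   0.31569156] [0.00771022 0.00593294 0.34240048]
108 [-0.00245397 -0.00265824  0.20178246] [-0.0202221  -0.00844088  0.1711588 ] [0.02051458 0.00917796 0.23939562]
```

View pics/c20.png

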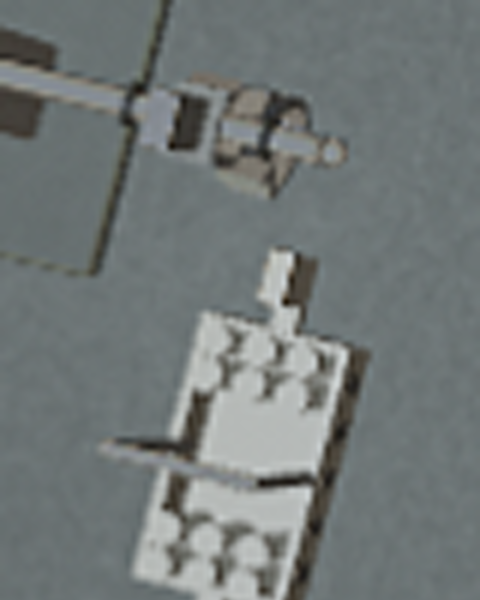

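```bash
python3 - <<'E'
from h import *
B,p=btarget(-.05,0,.2225);planR(B,p,6)
E
```

```text
[0.0011, 0.0129, 0.0006] [-0.04, 0.07, -0.07]
[0.0011, 0.0129, 0.0006] [-0.04, 0.07, -0.07]
[0.0011, 0.0129, 0.0006] [-0.04, 0.07, -0.07]
[0.0011, 0.0129, 0.0006] [-0.04, 0.07, -0.07]
[0.0011, 0.0129, 0.0006] [-0.04, 0.07, -0.07]
[0.0011, 0.0129, 0.0006] [-0.04, 0.07, -0.07]
```

Call:
servo_tool --rows '[[[0.003,0.008,0.0006],[0,0.1,-0.1],-1],[[0.003,0.012,0.0006],[0,0.1,-0.1],-1],[[0.001,0.013,0.0006],[0,0.1,0],-1],[[0,0.013,0.0006],[0,0,0],-1],[[0,0.012,0.0006],[0,0,0],-1],[[0,0.008,0.0006],[0,0,0],-1],[[0,0,0],[0,0,0],-1]]'

```text
clock: 20.35
position: [0.418, 0.225, 0.1206]
tool_rot: [0.057, 0.778, 0.625, 0.042]
force: [-0.3, -0.7, -1.7]
opening: 0.0092
```

```bash
python3 - <<'E'
from h import *
print(bnow());B,p=btarget(-.05,0,.2225);planR(B,p,1);grab('scene','s16');grab('top','t16')
draw('s16','d3',(150,270,350,470),.2015,k=5)
v=load('t16');X=cloud(v);P=X[175:290,120:180].reshape(-1,3)
q=np.array([inbody(p) for p in P]);m=(q[:,2]>.205)&(q[:,2]<.235)&(abs(q[:,0]+.055)<.02);q=q[m];print(len(q),q.mean(0),q.min(0),q.max(0))
p=v['p'][175:255,110:190,::-1];cv2.imwrite('pics/c21.png',cv2.resize(p,None,fx=7,fy=7,interpolation=cv2.INTER_CUBIC)[:600])
E
```

```text
(array([-0.05496415, -0.00084694,  0.22066807]), array([-21.34838508,   0.20807881,  -0.14102697]))
[0.0006, 0.0055, -0.0008] [-0.23, 0.16, -0.33]

77 [-0.05460645 -0.00189692  0.22464922] [-0.05751696 -0.03101367  0.20671987] [-0.05182149  0.0301142   0.23339172]
```

View pics/d3.png

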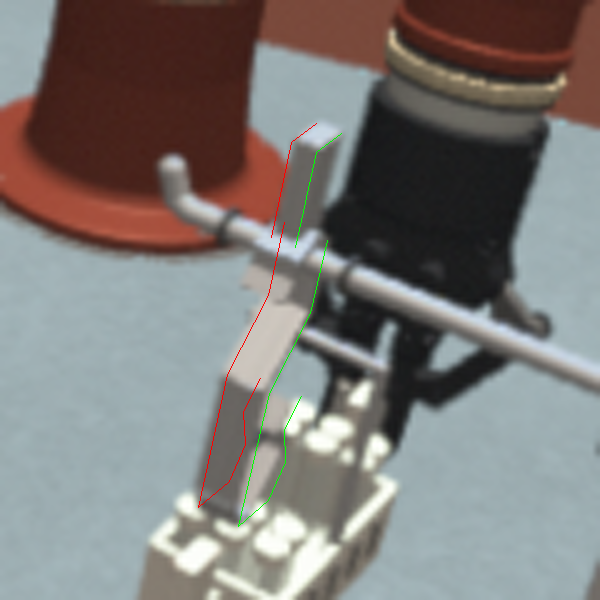

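View pics/c21.png

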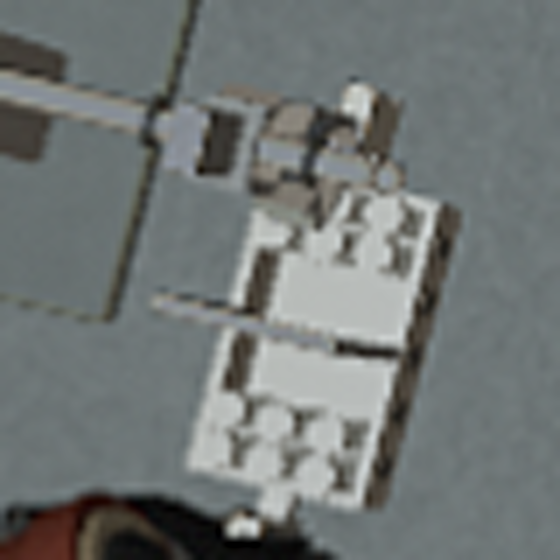

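```bash
python3 - <<'E'
from h import *
v=load('s16');b=np.array([-.05496,-.00085,.22067])
for z in(.2177,.2207,.2237):
  print(z,[(((proj(v,body(b[0],b[1]+y,z))-[350,150]+.5)*5).round(1)).tolist() for y in(-.028,0,.028)])
for z0 in (.2015,.199): print([(((proj(v,body(x,y,z0+z))-[350,150]+.5)*5).round(1)).tolist() for x,y,z in((.01,-.005,.134),(.01,.005,.134),(-.021,.009,.013),(.015,.009,-.035),(.015,-.009,-.035),(.015,-.009,.03),(.015,.009,.03))])
p=v['p'][165:255,385:445,::-1];cv2.imwrite('pics/c22.png',cv2.resize(p,None,fx=8,fy=8,interpolation=cv2.INTER_CUBIC)[:720])
E
```

```text
0.2177 [[258.3, 318.0], [319.4, 344.5], [382.4, 371.9]]
0.2207 [[259.6, 311.9], [320.9, 338.4], [384.0, 365.8]]
0.2237 [[260.9, 305.9], [322.4, 332.3], [385.6, 359.6]]
[[290.9, 142.1], [316.2, 151.8], [301.0, 395.9], [234.7, 532.4], [195.1, 512.7], [224.0, 380.5], [265.8, 399.6]]
[[289.6, 148.3], [314.9, 157.9], [299.7, 401.0], [233.6, 537.2], [194.0, 517.6], [222.8, 385.9], [264.5, 404.9]]
```

View pics/c22.png

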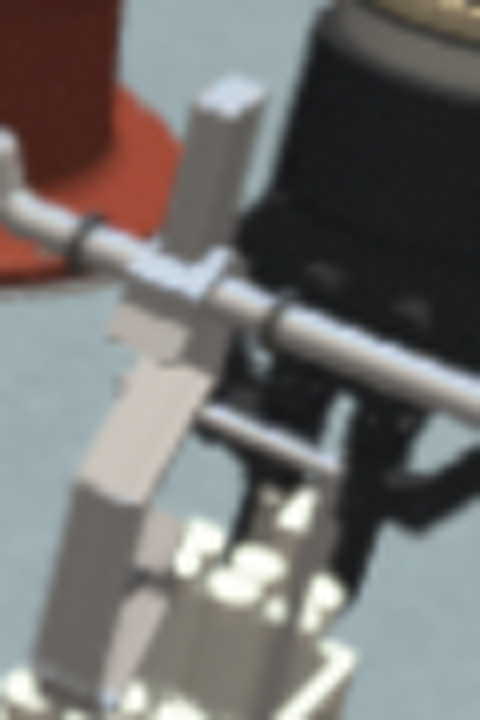

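```bash
python3 - <<'E'
from h import *
B,p=btarget(-.05,0.001,.2255);planR(B,p,1)
Rg,b=boff();T=toolT();T[:3,:3]=B;T[:3,3]=p
B,p=btarget(-.0095,.001,.2255);planR(B,p,5,T=T)
E
```

```text
[0.0015, 0.0067, -0.0039] [-0.25, 0.16, -0.29]

[-0.0001, 0.008, 0.0012] [0.0, 0.0, 0.0]
[-0.0001, 0.008, 0.0012] [0.0, 0.0, 0.0]
[-0.0001, 0.008, 0.0012] [0.0, 0.0, 0.0]
[-0.0001, 0.008, 0.0012] [0.0, 0.0, 0.0]
[-0.0001, 0.008, 0.0012] [0.0, 0.0, 0.0]
```

Call:
servo_tool --rows '[[[0.0015,0.002,-0.005],[-0.2,0.1,-0.3],-1],[[0,0.006,0.001],[0,0,0],-1],[[0,0.008,0.0012],[0,0,0],-1],[[0,0.006,0.001],[0,0,0],-1],[[0,0,0],[0,0,0],-1]]'

```text
clock: 21.08
position: [0.4397, 0.2222, 0.1258]
tool_rot: [0.058, 0.775, 0.627, 0.044]
force: [-0.0, -0.1, -1.3]
opening: 0.0094
```

```bash
python3 - <<'E'
from h import *
print(bnow(),monitor.state()['force']);B,p=btarget(-.0095,.001,.2255);planR(B,p,3);grab('scene','s17');grab('top','t17')
v=load('s17');p=v['p'][165:255,385:445,::-1];cv2.imwrite('pics/c23.png',cv2.resize(p,None,fx=8,fy=8,interpolation=cv2.INTER_CUBIC)[:720])
v=load('t17');p=v['p'][175:255,110:190,::-1];cv2.imwrite('pics/c24.png',cv2.resize(p,None,fx=7,fy=7,interpolation=cv2.INTER_CUBIC)[:600])
E
```

```text
(array([-0.03364066,  0.00161589,  0.22604112]), array([-2.09100077e+01,  9.42661535e-03, -4.77310194e-02])) [-0.04836418 -0.12994756 -1.27690702]
[-0.0002, 0.0079, 0.0014] [-0.01, 0.01, 0.03]
[-0.0002, 0.0079, 0.0014] [-0.01, 0.01, 0.03]
[-0.0002, 0.0079, 0.0014] [-0.01, 0.01, 0.03]
```

View pics/c23.png

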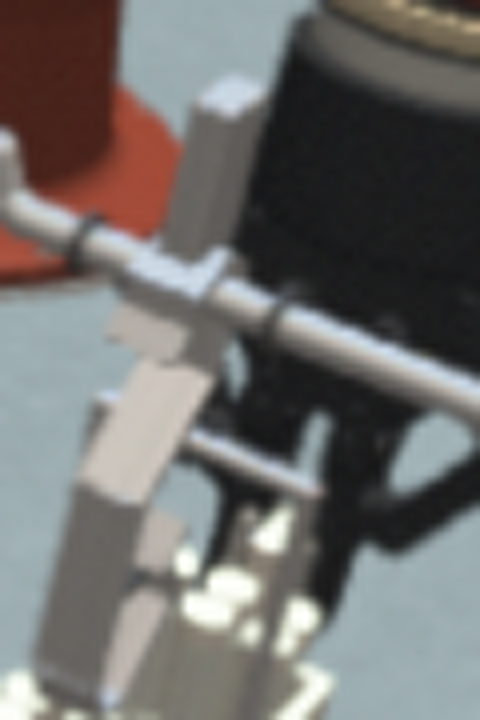

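View pics/c24.png

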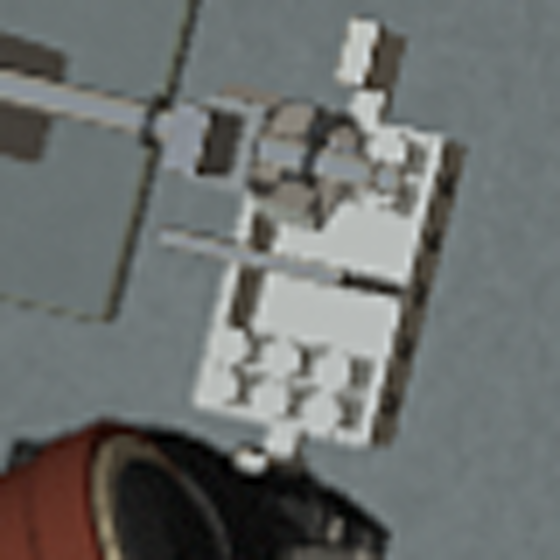

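Call:
servo_tool --rows '[[[0,0.008,0.0012],[0,0,0],-1],[[0,0.008,0.0012],[0,0,0],-1],[[0,0.007,0.0012],[0,0,0],-1],[[0,0,0],[0,0,0],-1]]'

```text
clock: 21.68
position: [0.4637, 0.2171, 0.1253]
tool_rot: [0.058, 0.775, 0.628, 0.044]
force: [-0.4, 0.4, -2.2]
opening: 0.0094
```

```bash
python3 - <<'E'
from h import *
print(bnow(),monitor.state()['force']);grab('scene','s18');grab('top','t18')
v=load('s18');p=v['p'][165:255,385:445,::-1];cv2.imwrite('pics/c25.png',cv2.resize(p,None,fx=8,fy=8,interpolation=cv2.INTER_CUBIC)[:720])
v=load('t18');p=v['p'][175:255,110:190,::-1];cv2.imwrite('pics/c26.png',cv2.resize(p,None,fx=7,fy=7,interpolation=cv2.INTER_CUBIC)[:600])
E
```

```text
(array([-0.00907528,  0.00179957,  0.22556151]), array([-2.08940989e+01,  1.69134093e-02, -5.82685763e-02])) [-0.4306895   0.40239053 -2.18947925]
```

View pics/c25.png

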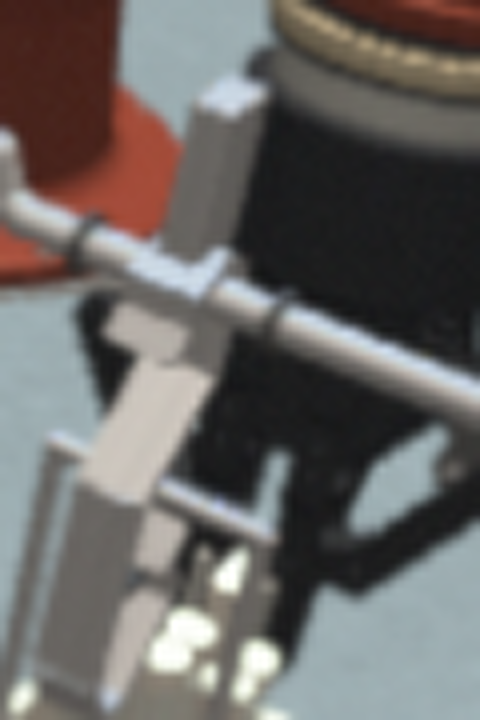

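View pics/c26.png

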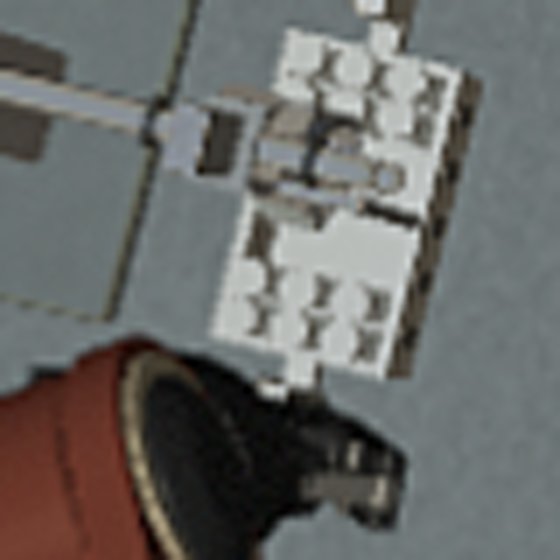

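```bash
python3 - <<'E'
from h import *
for tag,(r0,r1,c0,c1),k in(('s18',(165,255,385,445),8),('t18',(175,255,110,190),7)):
    v=load(tag);a=cv2.resize(v['p'][r0:r1,c0:c1,::-1],None,fx=k,fy=k,interpolation=cv2.INTER_CUBIC)
    def P(x,y,z):
        u=proj(v,body(x,y,z));return (int((u[0]-c0+.5)*k),int((u[1]-r0+.5)*k))
    cv2.line(a,P(-.0091,.0018-.028,.2256),P(-.0091,.0018+.028,.2256),(255,0,0),1)
    z0=.203;dx=-.002
    for col,y in(((0,0,255),-.009),((0,255,0),.009)):
        cv2.polylines(a,[np.array([P(x+dx,y,z0+z) for x,z in [(-.0135,.0905),(-.0135,.058),(.011,.030),(.015,.032),(.015,-.033),(-.013,-.035),(-.021,-.02),(-.011,.002),(-.021,.013)]])],False,col,1)
    cv2.polylines(a,[np.array([P(x+dx,y,z0+.134) for x,y in((-.01,-.005),(.01,-.005),(.01,.005),(-.01,.005))])],True,(255,0,255),1)
    cv2.imwrite(f'pics/f_{tag}.png',a)
E
```

```text
(no output)
```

View pics/f_s18.png

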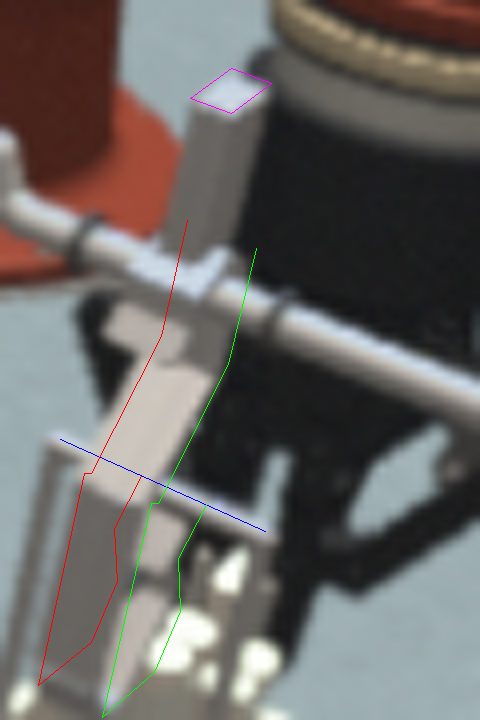

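View pics/f_t18.png

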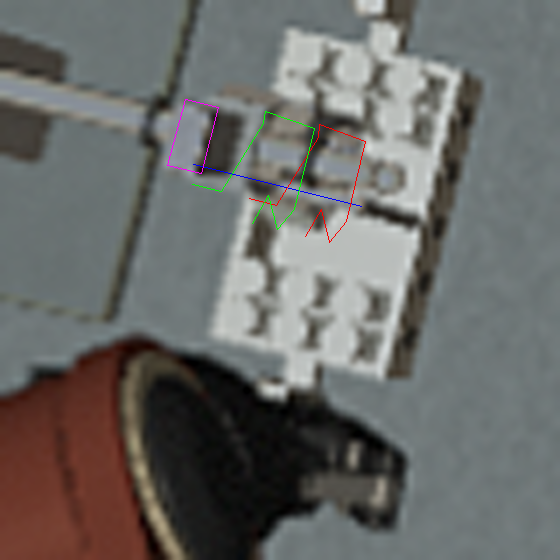

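Call:
servo_tool --rows '[[[-0.003,0.0008,0.001],[0,0,0],-1],[[0,-0.0005,0.003],[0,0,0],-1],[[0,-0.0006,0.004],[0,0,0],-1],[[0,-0.0006,0.004],[0,0,0],-1],[[0,-0.0006,0.004],[0,0,0],-1],[[0,0,0],[0,0,0],-1]]'

```text
clock: 22.52
position: [0.4624, 0.2138, 0.1074]
tool_rot: [0.057, 0.775, 0.628, 0.043]
force: [0.2, 0.4, -1.3]
opening: 0.0091
```

```bash
python3 - <<'E'
from h import *
print(bnow(),monitor.state()['force'],toolT()[2]);grab('scene','s19')
v=load('s19');p=v['p'][165:265,380:445,::-1];cv2.imwrite('pics/c27.png',cv2.resize(p,None,fx=7,fy=7,interpolation=cv2.INTER_CUBIC)[:720])
E
```

```text
(array([-0.0094786 , -0.00150019,  0.20759886]), array([-20.84198946,   0.0840293 ,  -0.10056254])) [ 0.22766855  0.35516781 -1.31211611] [-0.00466001  0.14320877 -0.98968153  0.10741423]
```

View pics/c27.png

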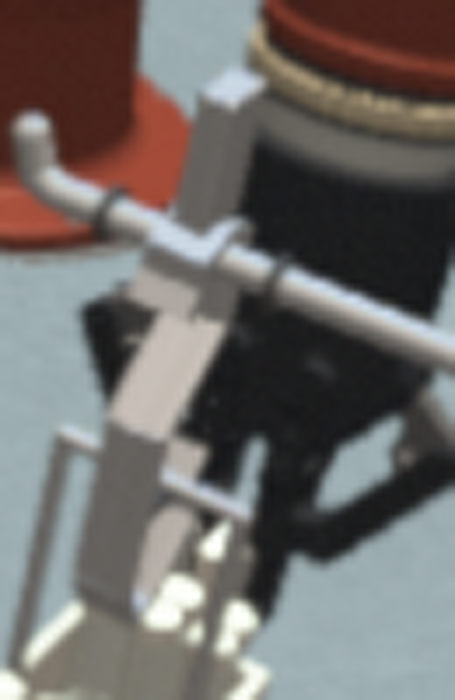

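Call:
servo_tool --rows '[[[0,0.0007,0.0025],[0,0,0],-1],[[0,0,0.0025],[0,0,0],-1],[[0,-0.0004,0.0025],[0,0,0],-1],[[0,-0.0004,0.0025],[0,0,0],-1],[[0,-0.0004,0.0025],[0,0,0],-1],[[0,-0.0004,0.0025],[0,0,0],-1]]'

```text
clock: 23.32
position: [0.4663, 0.2141, 0.0944]
tool_rot: [0.059, 0.775, 0.628, 0.046]
force: [0.3, -0.6, 1.6]
opening: 0.0092
```

```bash
python3 - <<'E'
from h import *
print(bnow(),monitor.state()['force'],monitor.state()['ft_torque']);grab('scene','s20')
v=load('s20');p=v['p'][165:265,380:445,::-1];cv2.imwrite('pics/c28.png',cv2.resize(p,None,fx=7,fy=7,interpolation=cv2.INTER_CUBIC)[:720])
E
```

```text
(array([-0.00632512, -0.00069917,  0.19497666]), array([-20.83107324,  -0.23126761,   0.10436921])) [ 0.34723064 -0.64443359  1.57729399] [-0.00129897 -0.11263782 -0.03557266]
```

View pics/c28.png

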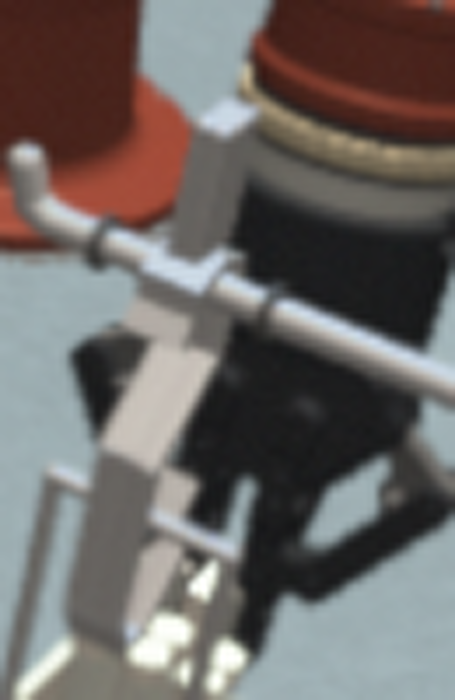

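Call:
servo_tool --rows '[[[0,-0.001,0.0025],[0,0,0],-1],[[0,-0.0006,0.0025],[0,0,0],-1],[[0,-0.0004,0.0025],[0,0,0],-1],[[0,-0.0004,0.0025],[0,0,0],-1],[[0,-0.0004,0.0025],[0,0,0],-1],[[0,-0.0004,0.0025],[0,0,0],-1]]'

```text
clock: 24.12
position: [0.4673, 0.2147, 0.08]
tool_rot: [0.06, 0.775, 0.628, 0.048]
force: [1.3, -0.8, 3.8]
opening: 0.0093
```

```bash
python3 - <<'E'
from h import *
print(bnow(),monitor.state()['force'],monitor.state()['ft_torque']);grab('scene','s21')
v=load('s21');p=v['p'][165:265,380:445,::-1];cv2.imwrite('pics/c29.png',cv2.resize(p,None,fx=7,fy=7,interpolation=cv2.INTER_CUBIC)[:720])
E
```

```text
(array([-5.93695501e-03, -8.09658372e-05,  1.80964307e-01]), array([-20.81663625,  -0.47864822,   0.24943988])) [ 1.31532761 -0.82642382  3.82591455] [-0.09986858 -0.26132967 -0.03479583]
```

View pics/c29.png

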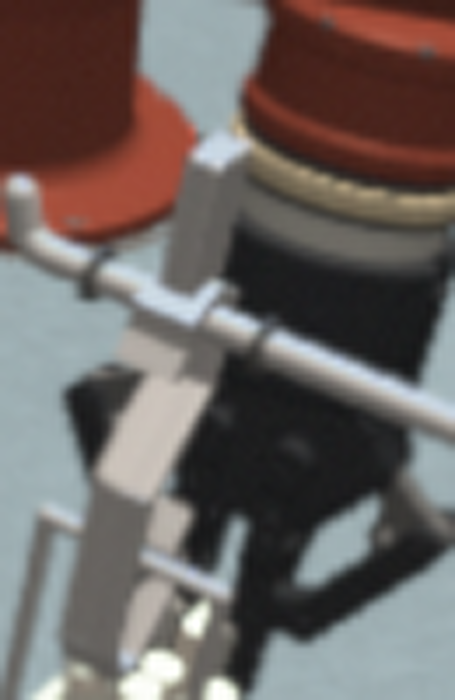

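Call:
servo_tool --rows '[[[0,-0.0015,0.0028],[0,0,0],-1],[[0,-0.0008,0.0028],[0,0,0],-1],[[0,-0.0006,0.0028],[0,0,0],-1],[[0,-0.0006,0.0028],[0,0,0],-1]]'

```text
clock: 24.68
position: [0.4665, 0.2153, 0.0686]
tool_rot: [0.061, 0.774, 0.628, 0.05]
force: [0.4, -0.8, 5.0]
opening: 0.0089
```

```bash
python3 - <<'E'
from h import *
print(bnow(),monitor.state()['force'],monitor.state()['ft_torque']);grab('scene','s22')
v=load('s22');p=v['p'][165:265,380:445,::-1];cv2.imwrite('pics/c30.png',cv2.resize(p,None,fx=7,fy=7,interpolation=cv2.INTER_CUBIC)[:720])
E
```

```text
(array([-0.00707838,  0.00025672,  0.16970042]), array([-20.80523467,  -0.60981632,   0.32626974])) [ 0.41572458 -0.79001085  5.03364508] [-0.15575322 -0.49644087 -0.04719189]
```

View pics/c30.png

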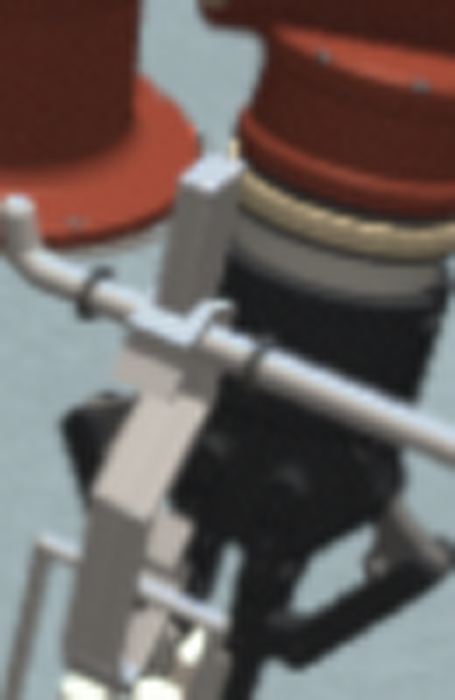

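```bash
cat >> h.py <<'E'
def armz(v,u,w,y=.0235):
    zs=np.linspace(.2,.3,401); e=[abs(proj(v,body(0,y,z))[1]-w) for z in zs]; return zs[int(np.argmin(e))]
E
python3 - <<'E'
from h import *
v=load('s22')
for n,q in(('s0',(150.3/1,0)),):pass
print('unloaded',armz(v,0,170+97/3))
for c in((278,278),(270,310),(262,337),(260,357)): print(armz(v,0,165+c[1]/7-.5))
E
```

```text
unloaded 0.292
0.28775
0.27775
0.26925
0.263
```

Call:
servo_tool --rows '[[[0,-0.0006,0.0025],[0,0,0],-1],[[0,-0.0006,0.0025],[0,0,0],-1],[[0,-0.0006,0.0025],[0,0,0],-1]]'

```text
clock: 25.1
position: [0.4669, 0.2156, 0.0614]
tool_rot: [0.061, 0.774, 0.628, 0.051]
force: [0.4, -1.0, 4.4]
opening: 0.0092
```

```bash
python3 - <<'E'
from h import *
print(bnow(),monitor.state()['force'],monitor.state()['ft_torque']);grab('scene','s23')
v=load('s23');p=v['p'][165:265,380:445,::-1];cv2.imwrite('pics/c31.png',cv2.resize(p,None,fx=7,fy=7,interpolation=cv2.INTER_CUBIC)[:720])
E
```

```text
(array([-0.00695821,  0.00059979,  0.16271918]), array([-20.79985282,  -0.72895914,   0.40146956])) [ 0.40415391 -1.04498523  4.41763306] [-0.04347283 -0.46479848 -0.0073842 ]
```

View pics/c31.png

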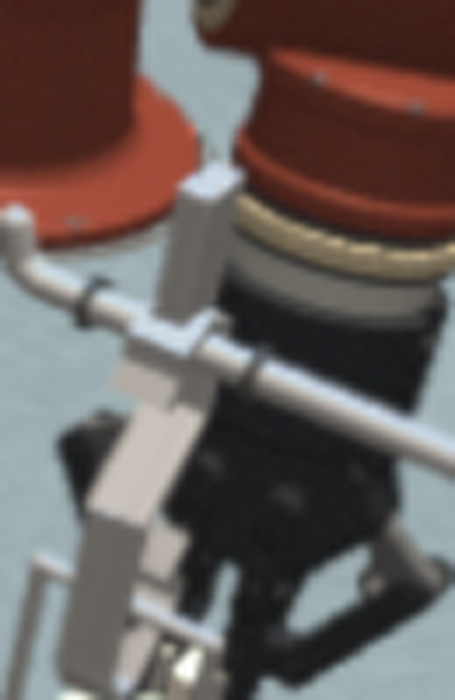

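Call:
servo_tool --rows '[[[0,-0.0006,0.0025],[0,0,0],-1],[[0,-0.0006,0.0025],[0,0,0],-1],[[0,-0.0006,0.0025],[0,0,0],-1]]'

```text
clock: 25.52
position: [0.4644, 0.2154, 0.0513]
tool_rot: [0.06, 0.775, 0.628, 0.049]
force: [1.6, -1.2, 3.9]
opening: 0.0094
```

```bash
python3 - <<'E'
from h import *
print(bnow(),monitor.state()['force'],monitor.state()['ft_torque']);grab('scene','s24')
v=load('s24');p=v['p'][175:275,380:445,::-1];cv2.imwrite('pics/c32.png',cv2.resize(p,None,fx=7,fy=7,interpolation=cv2.INTER_CUBIC)[:720])
E
```

```text
(array([-8.97108797e-03,  3.07985967e-05,  1.52287367e-01]), array([-20.80568336,  -0.50012149,   0.27112128])) [ 1.64357452 -1.22544155  3.85218473] [-0.08384914 -0.36184734  0.00875535]
```

View pics/c32.png

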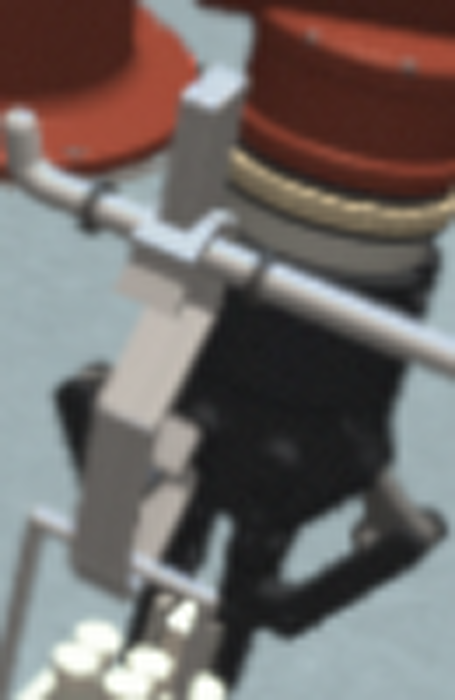

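Call:
servo_tool --rows '[[[0,0.0008,-0.0025],[0,0,0],-1],[[0,0.0005,-0.003],[0,0,0],-1],[[0,0.0005,-0.003],[0,0,0],-1],[[0,0.0005,-0.003],[0,0,0],-1],[[0,0,0],[0,0,0],-1]]'

```text
clock: 26.2
position: [0.4631, 0.215, 0.0622]
tool_rot: [0.059, 0.775, 0.628, 0.047]
force: [-0.3, -0.2, 0.9]
opening: 0.0095
```

```bash
python3 - <<'E'
from h import *
print(bnow(),monitor.state()['force'],monitor.state()['ft_torque']);grab('scene','s25')
v=load('s25');p=v['p'][165:265,380:445,::-1];cv2.imwrite('pics/c33.png',cv2.resize(p,None,fx=7,fy=7,interpolation=cv2.INTER_CUBIC)[:720])
E
```

```text
(array([-0.00968253, -0.00056723,  0.16284211]), array([-20.82272161,  -0.28230621,   0.14553084])) [-0.32842401 -0.17681323  0.8949173 ] [-0.0101793  -0.08101911  0.00221897]
```

View pics/c33.png

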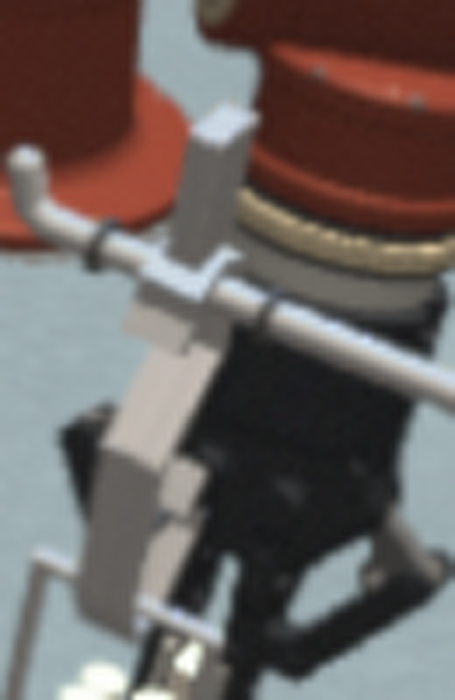

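Call:
servo_tool --rows '[[[0,0.003,-0.0005],[0,0,0],-1],[[0,0.0035,0],[0,0,0],-1],[[0,0.002,-0.0005],[0,0,0],-1],[[0,0,-0.001],[0,0,0],-1],[[0,0,0],[0,0,0],-1]]'

```text
clock: 26.88
position: [0.4708, 0.2129, 0.0645]
tool_rot: [0.058, 0.775, 0.628, 0.046]
force: [0.4, -0.8, -0.2]
opening: 0.0088
```

```bash
python3 - <<'E'
from h import *
print(bnow(),monitor.state()['force'],monitor.state()['ft_torque']);grab('scene','s26');grab('top','t26')
v=load('s26');p=v['p'][165:265,380:445,::-1];cv2.imwrite('pics/c34.png',cv2.resize(p,None,fx=7,fy=7,interpolation=cv2.INTER_CUBIC)[:720])
v=load('t26');p=v['p'][165:255,100:190,::-1];cv2.imwrite('pics/c35.png',cv2.resize(p,None,fx=6.5,fy=6.5,interpolation=cv2.INTER_CUBIC)[:600])
X=cloud(v);P=X[165:250,100:190].reshape(-1,3);q=np.array([inbody(p) for p in P]);k=q[(q[:,2]>.30)&(q[:,2]<.35)&(abs(q[:,0])<.03)&(abs(q[:,1])<.02)];print('tab',len(k),k.mean(0),k.min(0),k.max(0))
E
```

```text
(array([-0.00151833, -0.00084865,  0.16504896]), array([-20.83771664,  -0.16443049,   0.06716305])) [ 0.44672114 -0.80764094 -0.23302052] [0.05514056 0.03384159 0.05544387]
tab 84 [-0.00126864 -0.00111462  0.3246    ] [-0.01138985 -0.00492839  0.30274292] [0.00869677 0.00650011 0.33642124]
```

View pics/c34.png

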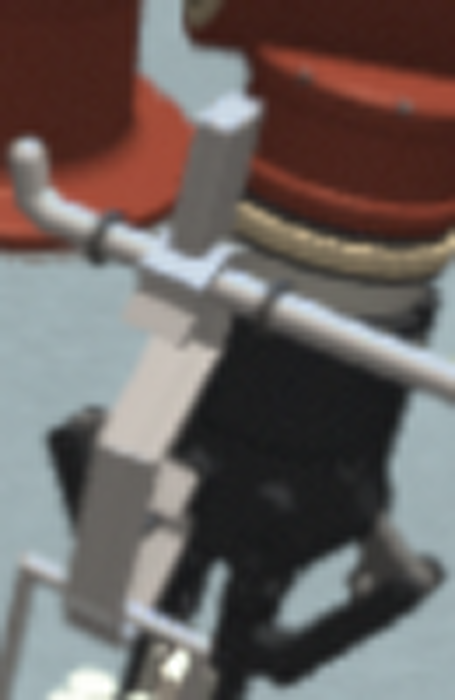

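View pics/c35.png

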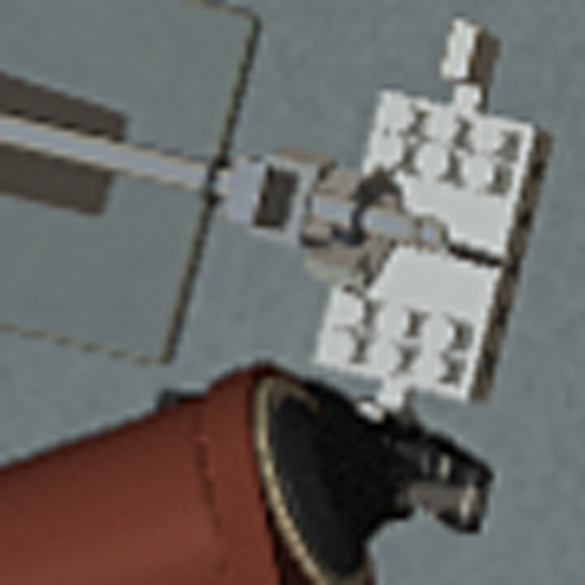

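Call:
servo_tool --rows '[[[0,0,0],[0,0,0],-0.75],[[0,0,0],[0,0,0],-0.6],[[0,0,0],[0,0,0],-0.4],[[0,0,0],[0,0,0],-0.2],[[0,0,0],[0,0,0],0],[[0,0,0],[0,0,0],0]]'

```text
clock: 27.72
position: [0.4704, 0.2129, 0.0643]
tool_rot: [0.058, 0.775, 0.628, 0.045]
force: [0.1, 0.4, -0.6]
opening: 0.043
```

```bash
python3 - <<'E'
from h import *
print(monitor.state()['force'],monitor.state()['opening']);grab('scene','s27');grab('wrist','w27')
v=load('s27');p=v['p'][165:285,370:450,::-1];cv2.imwrite('pics/c36.png',cv2.resize(p,None,fx=6,fy=6,interpolation=cv2.INTER_CUBIC)[:720])
E
```

```text
[ 0.069119    0.36082217 -0.56545907] 0.042973323246459104
```

View pics/c36.png

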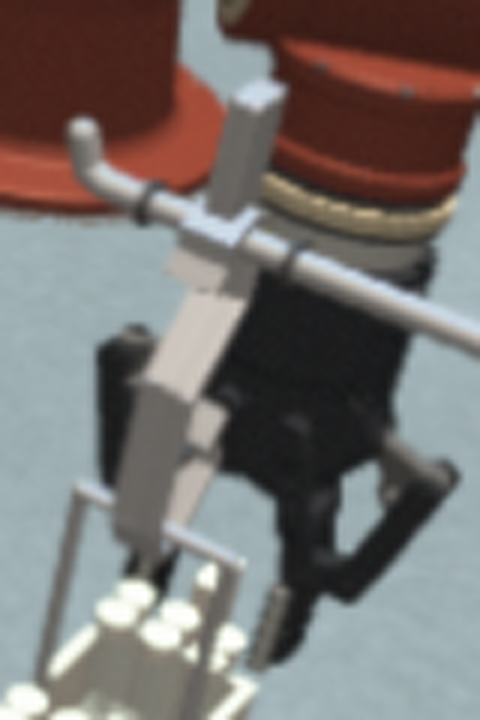

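View pics/w27.png

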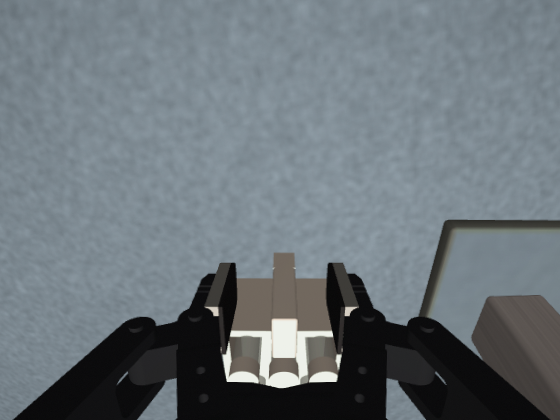

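Released and hanging, with the lug at (284,310) between the open pads. I'll back out horizontally (world −x).

Call:
servo_tool --rows '[[[0,-0.006,-0.001],[0,0,0],0],[[0,-0.012,-0.002],[0,0,0],0],[[0,-0.015,-0.002],[0,0,0],0],[[0,-0.02,-0.003],[0,0,0],0],[[0,-0.02,-0.003],[0,0,0],0],[[0,-0.02,-0.003],[0,0,0],0],[[0,0,0],[0,0,0],0],[[0,0,0],[0,0,0],0]]'

```text
clock: 28.82
position: [0.3708, 0.2335, 0.0637]
tool_rot: [0.058, 0.774, 0.629, 0.045]
force: [0.1, -1.1, -0.3]
opening: 0.0426
```

```bash
python3 - <<'E'
from h import *
print(monitor.state()['force'],monitor.state()['position']);grab('scene','s28');grab('top','t28')
v=load('s28');p=v['p'][165:285,370:470,::-1];cv2.imwrite('pics/c37.png',cv2.resize(p,None,fx=6,fy=6,interpolation=cv2.INTER_CUBIC)[:720])
E
```

```text
[ 0.05357736 -1.09853649 -0.27839403] [0.37075874 0.23351462 0.06365274]
```

View pics/c37.png

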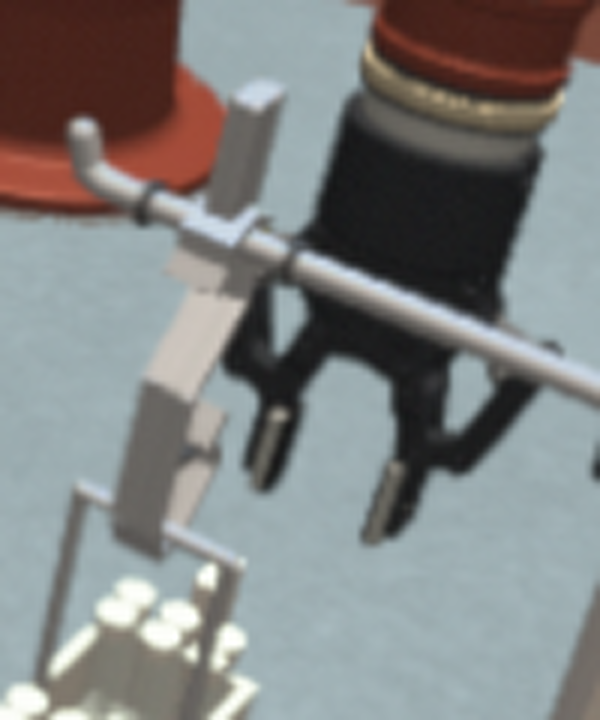

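View pics/t28.png

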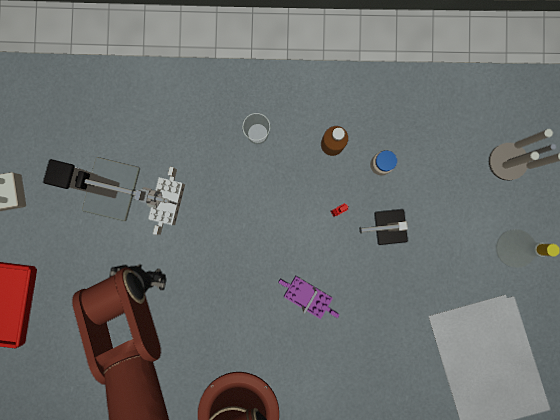

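Call:
servo_tool --rows '[[[0,-0.01,-0.01],[0,0,0],0],[[0,-0.01,-0.02],[0,0,0],0],[[0,0,0],[0,0,0],0],[[0,0,0],[0,0,0],0],[[0,0,0],[0,0,0],0],[[0,0,0],[0,0,0],0],[[0,0,0],[0,0,0],0],[[0,0,0],[0,0,0],0],[[0,0,0],[0,0,0],0],[[0,0,0],[0,0,0],0],[[0,0,0],[0,0,0],0],[[0,0,0],[0,0,0],0]]'

```text
clock: 30.42
position: [0.3467, 0.2377, 0.0901]
tool_rot: [0.058, 0.775, 0.627, 0.043]
force: [0.3, 0.4, 0.2]
opening: 0.0427
```

```bash
python3 - <<'E'
from h import *
grab('scene','s29');grab('top','t29');grab('scene','s29b');grab('scene','s29c')
a,b=load('s29')['p'].astype(float),load('s28')['p'].astype(float)
c=load('s29c')['p'].astype(float)
R0=(slice(165,285),slice(370,418))
print('diff 28-29',abs(a-b)[R0].mean(),abs(a-b)[R0].max(),'29-29c',abs(a-c)[R0].mean(),abs(a-c)[R0].max())
v=load('t29');X=cloud(v);P=X[150:245,130:200].reshape(-1,3)
m=(P[:,2]>.02)&(P[:,2]<.12);q=np.array([inbody(p) for p in P[m]]);print(len(q),q.mean(0),cv2.minAreaRect(q[:,:2].astype(np.float32)))
# carrier level: fit plane to box rim/tubes tops by ends
for lo,hi in((-.06,-.03),(.03,.06)):
    k=q[(q[:,0]>lo)&(q[:,0]<hi)];print('x end',len(k),np.percentile(k[:,2],[50,90]))
for lo,hi in((-.03,-.012),(.012,.03)):
    k=q[(abs(q[:,0])>.03)&(q[:,1]>lo)&(q[:,1]<hi)];print('y side',len(k),np.percentile(k[:,2],[50,90]))
v=load('s29');p=v['p'][165:285,360:440,::-1];cv2.imwrite('pics/c38.png',cv2.resize(p,None,fx=6,fy=6,interpolation=cv2.INTER_CUBIC)[:720])
E
```

```text
diff 28-29 6.514293981481481 154.0 29-29c 0.6106481481481482 6.0
1221 [0.00461149 0.00041677 0.07155702] ((-0.002906985580921173, 0.03922522813081741), (0.17265962064266205, 0.15415525436401367), 8.716272354125977)
x end 248 [0.08183036 0.10101297]
x end 319 [0.08390796 0.10087631]
y side 208 [0.07821752 0.10036005]
y side 139 [0.09657365 0.10169837]
```

View pics/c38.png

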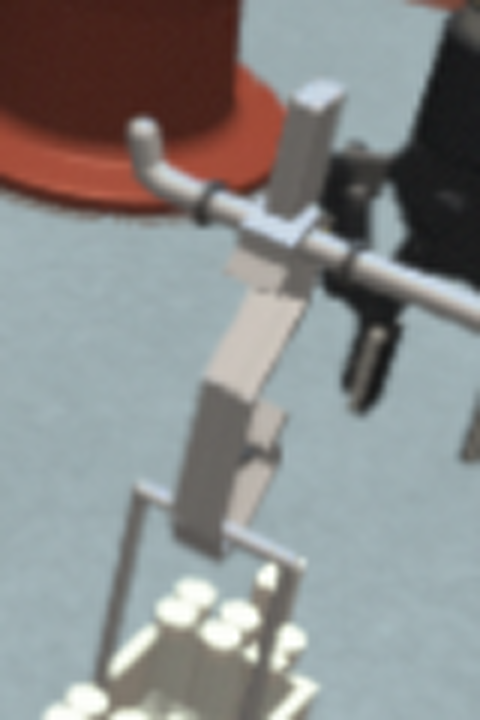

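```bash
python3 - <<'E'
from h import *
a,b=load('s29')['p'].astype(float),load('s28')['p'].astype(float)
print(abs(a-b)[225:285,370:405].mean())
print(ctrl.finish_job(), monitor.state()['clock'])
E
```

```text
0.597936507936508
the job is handed in; nothing more can be done
the job is handed in; nothing more can be done
```

I took the steel hanger off the stand, hung it on the scale arm between the collars and let go. I then pressed the white carrier's crossbar through the gate until it dropped in, released the carrier and backed away. I handed the job in at about 30.6 s, and no verdict was reported.

What the last checks showed:
- **Gate and crossbar:** the scene picture shows the gate level and shut, with the crossbar on the loop floor below it.
- **Press:** the force was about 6 to 7 N at most. The arm sank an estimated 30 to 40 mm, short of the 65 mm stop.
- **Level:** lengthwise the tube tops match to about 0.2 mm (0.1010 and 0.1009 m at the two ends). Crosswise they differ by about 1.3 mm, roughly 2°, which is at the noise of the depth readings, so a slight crosswise tilt is not ruled out.
- **Stillness:** the carrier's picture area changed only by image noise over the last 1.6 s. The gripper is about 0.1 m clear of it.
- **Bystanders:** the bottle, beaker, jar and look-alikes appear in the same places as at the start in the top picture; I did not measure them.

One disagreement along the way: the two cameras differed by 2 to 3 mm on where the hanger hung. I centred the crossbar using both views before pressing.

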